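Screw the pan rack's last hanging eye home with a tommy bar

ROBOT

A 6-joint arm with a two-finger parallel gripper is mounted at the origin on the work surface. World frame = base frame: x ahead of the robot, y to its left, z up, the work surface at z = 0. Lengths are in mm, angles in rad, forces in N, time in s.
With the tool pointing down it reaches from about 350 to 775 mm from the base axis. Payload 7.3 kg.
Tool frame: the origin (TCP) lies at the very end of the fingers, on their centre line; the grasp point (between the pads) lies 19 mm behind it (bot.grasp_offset is the distance from the TCP to the grasp point, in mm); z points along the fingers, y is the direction in which the jaws open and shut (so a half turn about z gives the same grasp; the last joint's range is limited). The gripper opens to 92 mm and grips with 3 to 60 N. Pads are 19 mm wide; open, the fingers measure 130 mm over their backs; the gripper's body (75 mm by 190 mm) begins 47 mm behind the grasp point.
Start: joints at [1.151, 0.342, 1.524, -0, 1.275, -0.146], TCP at [141.94, 505.468, 226.741] pointing down, gripper open.
Joint ranges: [-2.53, 2.53], [-0.77, 2.02], [0.04, 2.7], [-1, 4.14], [0.28, 2.66], [-3.11, 3.11]. Speed limits (rad/s): [2.57, 2.57, 3.14, 3.14, 3.14, 3.14].

INTERFACE

Orientations are given as [roll, pitch, yaw] about the fixed x, y, z axes, in that order (R = Rz(yaw) Ry(pitch) Rx(roll)).
In Python, from plant import bot gives the robot as it stands.
- The arm moves only by the tool servo_tool, never from a script. Its arguments are lists of equal length, an entry for each row: "angular": the turn, a rotation vector about the world's x, y, z in degrees, a list of three; "slide": the shift along the world's x, y, z in mm, a list of three; "grip": the opening, from -1 (shut) to 1 (fully open), so that 0 is half open. In form: {"angular": [[ax, ay, az], ...], "slide": [[dx, dy, dz], ...], "grip": [grip, ...]}. A call has 1 to 10 rows; each row is the pose to reach, as a shift and turn from the pose commanded when the call began; what a row does not reach only later rows make up. A row lasts 1/12 s, in which the tool goes at most 41.7 mm and 7.16 degrees, less where a joint would pass 70% of its speed; a pose out of reach is approached as far as the arm can. A call with a gripper value outside its range is refused whole. The fingers move at their own pace and stop on an object; the grip force is fixed at half the most. Time passes only in rows, so rows that repeat a pose let the fingers close. It gives the time, the measured TCP pose, the force and the opening at its end, in the units of the state.
- bot.get_obs(): the state, without advancing time (a new reading comes with each control period).
- bot.capture(name): name is "scene" or "top"; returns a dict with "img" (400x640x3 uint8, blue, green, red), "range_z" (400x640 float32, mm along the optical axis (not along the pixel's ray), 0 where there is no reading), "fov_y" (degrees; the focal length in pixels is half the picture's height over the tangent of half this angle, whatever the lens; pixels are square), "cx", "cy" (the principal point, pixels), "dist" ([k1, k2, p1, p2, k3] as OpenCV has them; the pictures are not rectified), "R" (3x3) and "t" (3): a world point X has camera coordinates R X + t. Camera axes: x right, y down, z forward; pixel columns grow to the right and rows downward; lengths in mm; the calibration is good to about 2 mm. A picture is of the moment at which its call begins.
- bot.close_job(): hands the job in, once; it reports no verdict.
The state is a dict: "time": time; "joint_positions": joint angles; "dq": joint speeds; "tau": joint torques, N m; "tool_pos": TCP position; "tcp_rot": TCP orientation; "contact_force": force on the tool from outside, world axes, zero at the start; "moment": the same for the moment, N m; "grip_width": finger opening in mm.
Only numpy, scipy, OpenCV 4.12 (cv2) and the standard library are available. Lean on these libraries where they do the work, as an engineer would, in place of code of your own. Each camera call takes 0.05 s, during which the arm holds its last target.

TASK

The pan rack on the counter still has one hanging eye standing proud (the eye at the other end is finished and has a quick link in it). Slide the steel rod of the wooden-handled bar through the proud eye's loop to about half the rod's length and use it as a lever to screw the eye clockwise until it comes up tight with its collar fully down on the rubber washer, stopping there without forcing it. Turn the eye with the bar only, not with the fingers, then draw the bar out, lay it flat on the bare counter, let go, and leave the other things where they are.

Things in the scene. Friction and masses are not known exactly. Their poses are not given: they have to be found in the camera images.
- eye_loop (a point): Centre of the proud eye's loop. Steel eye: an upright ring of 10 mm round wire, hole 22 mm across, 42 mm outside. x: along the hole (level; a rod may enter from either side), y: level, across the ring, z: up. Fully home, this point is 31 mm above the beam's top (76 mm above the counter). A 12 mm rod is loose in the hole: it swings about 45 degrees either way from x before it bites.
- eye_collar (a point): Centre of the underside of the same eye's 25 mm round collar, 28 mm below eye_loop. The eye screws in clockwise seen from above, sinking 5 mm per turn, and starts 0.4 to 0.72 turn from home. It turns with a steady light drag (about 0.12 N m) until the collar meets the 3 mm rubber washer (32 mm wide) on the beam; from there the drag climbs at about 2 N m per radian.
- rack: Pan rack lying on the counter, too heavy to shift: oak beam 360 mm long (y), 70 mm wide (x), 45 mm high, with a 12 mm steel rail along each side (x = +-58 mm, 22 mm high) on end brackets. Origin: centre of its underside, on the counter. The two eyes stand on the beam's top at y = +120 and -120 mm, x = 0; either may be the proud one.
- done_eye: The finished eye at the other end, same shape, already home, fixed, with a 55 mm steel quick link lying in its loop towards one side. Origin on the beam's top under its centre; its ring's top is 52 mm above that.
- bar_grip (a point): Balance point of the loose bar (0.22 kg, 190 mm long), on its centre line, 12 mm above the counter as it lies: the place to grip. x: along the bar to the rod's tip, z: up. Square beech handle 24 x 24 mm, from 85 mm behind this point to 25 mm ahead; then a round steel rod 12 mm thick and 80 mm long, tapered over its last 9 mm, tip 105 mm ahead.
- bar_rod (a point): Middle of the bar's steel rod, on its centre line, 65 mm ahead of bar_grip and 40 mm short of the tip. Same axes as bar_grip.
- spoon: Stainless steel tablespoon lying flat, 180 mm long, about 12 mm high, bowl towards its +x; on the other side of the rack from the bar. Bystander.
- scraper: Silicone-tipped scraper lying flat beyond the rack, 230 mm long, 12 mm high. Bystander.
- pan_hook1: Steel S-shaped pan hook lying flat, 100 mm long, 7 mm high, on the robot's side of the rack. Bystander.
- pan_hook2: Second pan hook, as the first. Bystander.

How it is judged:
By the outcome, as a careful person would: the job done as asked, in the order asked, and still so for the second after the job is handed in, with the robot touching nothing.
It also fails if it takes over 72 s, if anything falls off the work surface, if the arm or the gripper's body presses on something with over 40 N, if the wrist force passes 120 N, or if a joint passes its speed limit or range.

## Working session

There is one attempt and no reset: what is moved stays moved. The work goes in short steps, Python scripts to look and compute and a tool call to move; the robot and the scene stay as the last step left them, time stands still between calls to the robot, and variables do not carry over. Pictures are saved under pics/ and viewed, and the job is handed in when it is done.

Besides the shell and the picture viewer there is one more tool, called by a JSON object that holds its "op" and its "data", one argument or row to a line. servo_tool: Moves the arm, as the interface text tells. Its arguments: {"type":"object","properties":{"angular":{"type":"array","items":{"type":"array","items":{"type":"number"}}},"slide":{"type":"array","items":{"type":"array","items":{"type":"number"}}},"grip":{"type":"array","items":{"type":"number"}}},"required":["angular","slide","grip"]}

```bash
ls; mkdir -p pics
cat > h.py <<'E'
import numpy as np, cv2
from plant import bot
def cap(n):
    c=bot.capture(n); h,w=c["img"].shape[:2]
    f=h/2/np.tan(np.radians(c["fov_y"])/2)
    c["K"]=np.array([[f,0,c["cx"]],[0,f,c["cy"]],[0,0,1]]); c["R"]=np.array(c["R"]);c["t"]=np.array(c["t"]);c["d"]=np.array(c["dist"],float)
    return c
def ray(c,uv):
    p=cv2.undistortPoints(np.array(uv,float).reshape(-1,1,2),c["K"],c["d"]).reshape(-1,2)
    d=np.c_[p,np.ones(len(p))]@c["R"]; o=-c["R"].T@c["t"]
    return o,d
def plane(c,uv,z):
    o,d=ray(c,uv); return o+d*((z-o[2])/d[:,2])[:,None]
def proj(c,X):
    return cv2.projectPoints(np.array(X,float).reshape(-1,1,3),cv2.Rodrigues(c["R"])[0],c["t"],c["K"],c["d"])[0].reshape(-1,2)
def cloud(c):
    r=c["range_z"]; v,u=np.mgrid[:r.shape[0],:r.shape[1]]
    o,d=ray(c,np.c_[u.ravel(),v.ravel()])
    P=o+d*r.ravel()[:,None]; P[r.ravel()==0]=np.nan
    return P.reshape(r.shape+(3,))
E
python3 - <<'E'
from h import *
print(bot.get_obs())
for n in("scene","top"):
    c=cap(n); cv2.imwrite(f"pics/{n}0.png",c["img"]); print(n,c["fov_y"],c["cx"],c["cy"],c["d"],-c["R"].T@c["t"],c["R"])
E
```

```text
pics
{'time': 0.0, 'joint_positions': array([ 1.15099491e+00,  3.42718712e-01,  1.52503761e+00, -5.39547572e-06,
        1.27536853e+00, -1.45990910e-01]), 'dq': array([-0.00176792,  0.00084655, -0.00107137, -0.0013142 ,  0.00028986,
        0.00153793]), 'tau': array([-3.27432990e-04, -4.31254399e+01, -2.44220710e+01,  7.16917310e-02,
        5.59974660e-02, -1.02032270e-04]), 'tool_pos': array([141.76851623, 505.07273628, 226.03984626]), 'tcp_rot': array([-3.14007600e+00, -2.17789901e-04,  2.86778356e+00]), 'contact_force': array([-0.12063392,  0.45477576, -0.27091244]), 'moment': array([ 0.0292674 , -0.00659387,  0.00577458]), 'grip_width': 91.7529962074786}
scene 51.17530072091236 315.129558751102 197.4976823625237 [-0.04612462  0.          0.          0.          0.        ] [ 956.77141505 -553.62810788  780.60292979] [[ 0.80560777  0.59230953 -0.01286647]
 [ 0.41000156 -0.57306216 -0.70957627]
 [-0.42766208  0.56636488 -0.70451116]]
top 56.83191870784273 324.19616838005385 195.01672700369858 [-0.05419399  0.          0.          0.          0.        ] [400.83603719 -11.61530115 874.58296919] [[ 0.07308672 -0.99731148 -0.0053046 ]
 [-0.97699192 -0.07052705 -0.20127772]
 [ 0.20036246  0.01989328 -0.97951985]]
```

View pics/scene0.png

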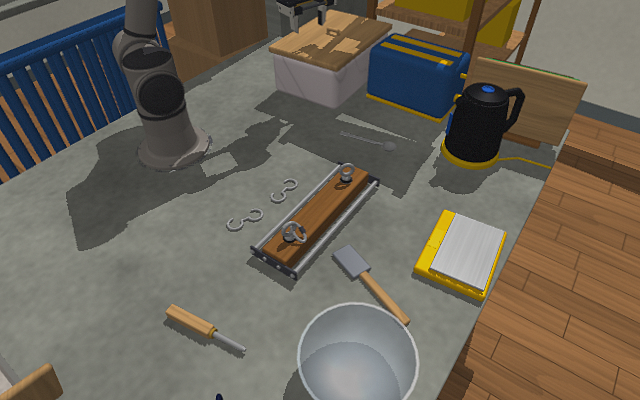

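View pics/top0.png

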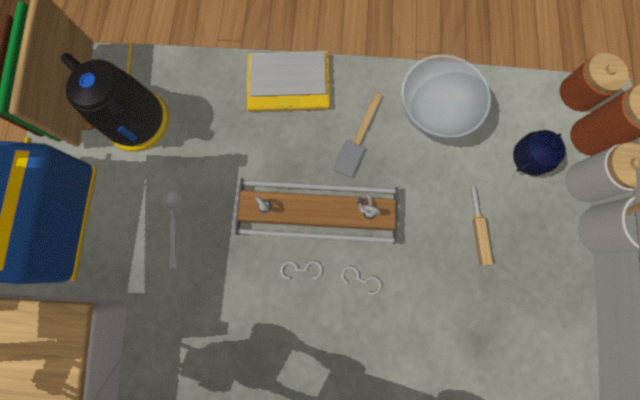

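The scene view shows the rack with eyes near (293,233) and (347,172), the bar from (168,312) to (243,350). In the top view the eyes are near (368,207) and (263,204), and the bar runs from (487,263) to its tip at (475,188). I'll zoom in on the eyes.

Run:
```python
from h import *
s=cv2.imread("pics/scene0.png");t=cv2.imread("pics/top0.png")
z=lambda a,x,y,w,h,k:cv2.resize(a[y:y+h,x:x+w],None,fx=k,fy=k,interpolation=cv2.INTER_CUBIC)
a=np.hstack([z(s,265,205,50,50,8),z(s,322,150,50,50,8)])
cv2.imwrite("pics/zs.png",a)
a=np.vstack([z(t,230,170,180,80,4.4)])
cv2.imwrite("pics/zt.png",a)
c=cap("top");P=cloud(c)
print(np.nanmedian(P[250:300,250:420:5].reshape(-1,3),0), P[210,300:330:10], P[210,240:250],P[210,385:400])
```

```text
[393.33674272 -24.77499576  -0.49031412] [[531.70630187  57.47413747  46.0983487 ]
 [533.98243347  35.03702032  42.15852865]
 [535.67622984  12.29316588  41.88811957]] [[521.98017601 194.44772531  44.37567031]
 [521.85335731 191.6592053   46.39572922]
 [522.82354457 190.70323822  40.91272676]
 [522.60816623 187.77275924  43.53546137]
 [522.8394817  185.58109487  43.10619981]
 [522.5838926  182.61063119  45.99144983]
 [522.88161721 180.52964935  45.10775685]
 [522.99148628 178.15200033  45.50104838]
 [523.487136   176.36862645  43.27808218]
 [523.52672641 173.88269313  44.147619  ]] [[ 5.45312756e+02 -1.34794387e+02  4.77646193e+01]
 [ 5.46153766e+02 -1.37648179e+02  4.38850351e+01]
 [ 5.45922343e+02 -1.39576317e+02  4.61377045e+01]
 [ 5.46817489e+02 -1.42503275e+02  4.19597655e+01]
 [ 5.46026312e+02 -1.43915320e+02  4.73985166e+01]
 [ 5.46251607e+02 -1.46240872e+02  4.70404520e+01]
 [ 5.46876736e+02 -1.48944535e+02  4.44102872e+01]
 [ 5.46979258e+02 -1.51162919e+02  4.47534051e+01]
 [ 5.46656590e+02 -1.52967701e+02  4.75073484e+01]
 [ 5.47565726e+02 -1.55970629e+02  4.32762683e+01]
 [ 5.47922158e+02 -1.58443694e+02  4.21824572e+01]
 [ 5.49717034e+02 -1.62379288e+02  3.29595355e+01]
 [ 5.49428201e+02 -1.64222100e+02  3.55231601e+01]
 [ 5.56031920e+02 -1.73229850e+02 -7.96204683e-01]
 [ 5.56016505e+02 -1.75434629e+02  2.58525688e-01]]
```

View pics/zs.png

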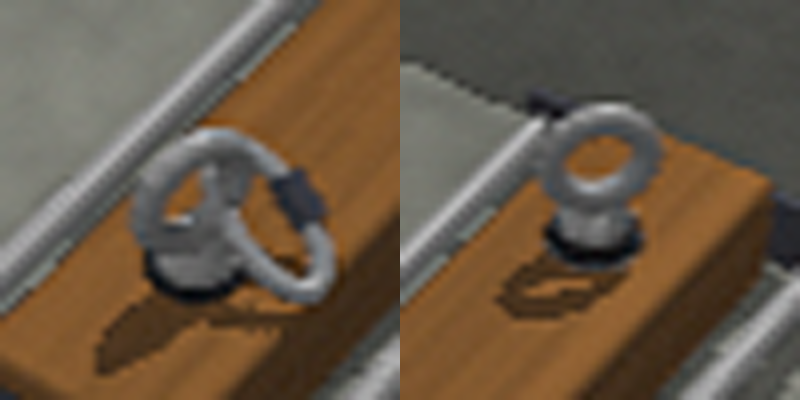

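View pics/zt.png

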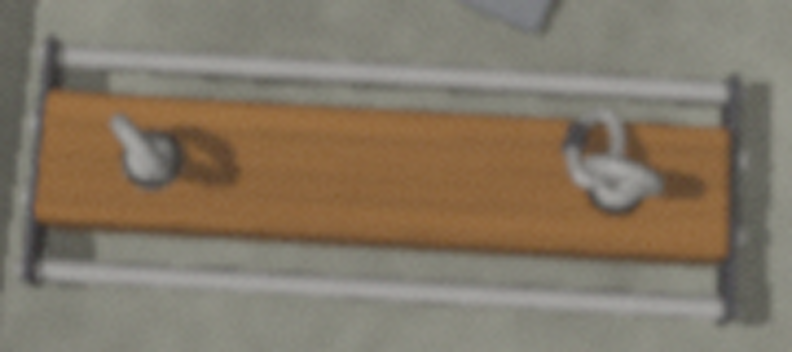

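The eye without a link, at top (263,204) and scene (347,172), is the proud one. The one at (368,207) has the quick link. Next I'll measure the rack, the proud eye and the bar.

```bash
cat > m.py <<'E'
from h import *
def beam(c):
    hsv=cv2.cvtColor(c["img"],cv2.COLOR_BGR2HSV); P=cloud(c)
    m=((hsv[...,0]<20)&(hsv[...,1]>110)&(np.abs(P[...,2]-45)<8)&(P[...,0]>440)&(P[...,0]<620)&(np.abs(P[...,1])<260)).astype(np.uint8)
    n,l,st,_=cv2.connectedComponentsWithStats(m); k=1+np.argmax(st[1:,4]); m=(l==k).astype(np.uint8)
    v,u=np.nonzero(cv2.morphologyEx(m,cv2.MORPH_CLOSE,np.ones((5,5))))
    X=plane(c,np.c_[u,v],45)
    r=cv2.minAreaRect(X[:,:2].astype(np.float32)); return r,m
def eyepts(c,cx,cy,zlo,zhi=110,rad=40):
    P=cloud(c); m=(np.hypot(P[...,0]-cx,P[...,1]-cy)<rad)&(P[...,2]>zlo)&(P[...,2]<zhi)
    return P[m],m
E
python3 - <<'E'
from m import *
for n in("top","scene"):
    c=cap(n); r,m=beam(c); print(n,"beam",r,m.sum())
    hsv=cv2.cvtColor(c["img"],cv2.COLOR_BGR2HSV)
    X=plane(c,[[263,204]] if n=="top" else [[347,172]],60); print("eye~",X)
    # eye pixels: grey
    P,mm=eyepts(c,X[0,0],X[0,1],53)
    v,u=np.nonzero(mm)
    print(len(P),P.mean(0),P.min(0),P.max(0)); 
    for lo in(53,60,70,80):
        Q=P[P[:,2]>lo]; print(lo,len(Q),np.median(Q,0).round(1),np.percentile(Q[:,2],[5,95]).round(1))
    Q=P[P[:,2]>62]; w,V=np.linalg.eigh(np.cov(Q.T)); print(w,V)
    print(u.min(),u.max(),v.min(),v.max())
    # bar
    P=cloud(c)
    m=((P[...,2]>4)&(P[...,2]<40)&(P[...,0]>380)&(P[...,0]<650)&(P[...,1]<-200)&(P[...,1]>-400)).astype(np.uint8)
    k,l,st,ce=cv2.connectedComponentsWithStats(m); print([ (s.tolist(),x.round()) for s,x in zip(st[1:],ce[1:]) if s[4]>60])
E
```

```text
top beam ((535.363525390625, 19.722000122070312), (69.03015899658203, 356.99505615234375), 0.7181520462036133) 4030
eye~ [[537.04846665 140.39269537  60.        ]]
114 [533.9951704  137.98255609  80.91510474] [520.72876507 124.30042842  53.15220176] [549.24290749 154.35448725 100.6280557 ]
53 114 [533.6 137.7  90.7] [55.2 98.2]
60 79 [532.9 137.8  94.6] [63.4 98.3]
70 74 [532.8 138.   94.9] [82.5 98.4]
80 73 [532.9 138.1  94.9] [84.4 98.4]
[  7.28813376  32.65489667 118.90231199] [[-0.71875029 -0.20287869 -0.66500997]
 [ 0.69047169 -0.09612535 -0.71694404]
 [-0.08152835  0.9744743  -0.20917211]]
255 269 196 210
[([471, 186, 21, 80, 812], array([480., 233.]))]
scene beam ((541.558349609375, 15.926177978515625), (72.64910125732422, 362.3111267089844), 1.0762560367584229) 2532
eye~ [[531.0379272  150.02627598  60.        ]]
169 [537.67374495 137.01676762  76.32037506] [521.35042829 122.76811752  53.11170365] [552.59383978 153.70340726 100.17820024]
53 169 [538.4 136.   75. ] [55.5 97.7]
60 136 [537.1 138.2  81.7] [63.6 97.9]
70 98 [536.  136.7  87.7] [72.4 98.2]
80 72 [536.5 137.5  92.2] [81.7 98.3]
[  5.79264014 133.2984169  137.66118332] [[ 0.71151047  0.58068828 -0.39566902]
 [-0.70245946  0.60177054 -0.38003016]
 [ 0.0174229   0.54833688  0.83607602]]
339 354 163 180
[([165, 304, 81, 48, 983], array([199., 326.]))]
```

```bash
python3 - <<'E'
from m import *
V=[]
for n in("top","scene"):
    c=cap(n); P=cloud(c)
    hsv=cv2.cvtColor(c["img"],cv2.COLOR_BGR2HSV)
    reg=(P[...,0]>380)&(P[...,0]<620)&(P[...,1]<-200)&(P[...,1]>-400)
    m=(reg&(P[...,2]>4)&(P[...,2]<40))
    wood=m&(hsv[...,1]>90)
    rod=m&~wood
    top=wood&(P[...,2]>17)
    for nm,k,z in(("wood",wood,24),("woodtop",top,24),("rod",rod,14)):
        v,u=np.nonzero(k); X=P[k][:,:2]; q=plane(c,np.c_[u,v],z)[:,:2]
        r=cv2.minAreaRect(q.astype(np.float32)); mu=q.mean(0); w,E=np.linalg.eigh(np.cov(q.T)); a=E[:,1]; a=a*np.sign(a[0])
        s=(q-mu)@a
        print(n,nm,k.sum(),"mean",mu.round(1),"yaw",np.degrees(np.arctan2(a[1],a[0])).round(1),"s",s.min().round(1),s.max().round(1),"rect",r, "ends",(mu+a*s.min()).round(1),(mu+a*s.max()).round(1), "z",np.nanpercentile(P[k][:,2],[10,50,90]).round(1))
    # tall things
    k=(P[...,2]>100)&(np.hypot(P[...,0]-534,P[...,1]-139)<320)&(P[...,2]<330)
    X=P[k]; d=np.hypot(X[:,0]-534,X[:,1]-139); i=np.argsort(d); i=i[d[i]>30][:4000:400]; print("tall",np.c_[X[i],d[i]].round())
E
python3 - <<'E'
import cv2
s=cv2.imread("pics/scene0.png");t=cv2.imread("pics/top0.png");import numpy as np
z=lambda a,x,y,w,h,k:cv2.resize(a[y:y+h,x:x+w],None,fx=k,fy=k,interpolation=cv2.INTER_CUBIC)
cv2.imwrite("pics/zb.png",np.hstack([z(s,155,295,100,70,4),z(t,440,180,70,90,4)[:280]]))
cv2.imwrite("pics/ze.png",np.hstack([z(t,248,188,30,30,13),z(s,332,156,30,30,13)]))
E
```

```text
top wood 605 mean [ 494.5 -366.1] yaw 8.8 s -54.9 59.1 rect ((496.4981384277344, -365.5367736816406), (114.07371520996094, 30.227344512939453), 9.598963737487793) ends [ 440.3 -374.5] [ 552.9 -357.1] z [14.6 22.9 25. ]
top woodtop 525 mean [ 495.7 -367.8] yaw 9.7 s -55.9 58.2 rect ((496.8046875, -367.37542724609375), (114.07839965820312, 26.39921760559082), 9.675652503967285) ends [ 440.6 -377.2] [ 553.1 -358. ] z [20.5 23.2 25.1]
top rod 223 mean [ 559.2 -350.7] yaw 3.6 s -175.8 60.5 rect ((496.4027099609375, -295.4118957519531), (235.17526245117188, 184.32456970214844), 5.640124320983887) ends [ 383.8 -361.6] [ 619.6 -346.9] z [ 4.8 15.5 20.3]
tall []
scene wood 736 mean [ 501.5 -373.5] yaw 8.4 s -60.4 60.5 rect ((501.4739990234375, -373.44012451171875), (120.72065734863281, 28.638492584228516), 9.20779037475586) ends [ 441.8 -382.3] [ 561.3 -364.7] z [12.2 22.1 24.1]
scene woodtop 618 mean [ 499.  -371.9] yaw 9.1 s -58.2 57.8 rect ((498.74932861328125, -371.77252197265625), (115.95573425292969, 24.743091583251953), 9.484972953796387) ends [ 441.6 -381. ] [ 556.1 -362.8] z [20.1 22.4 24.2]
scene rod 229 mean [ 578.7 -357.3] yaw 4.3 s -145.9 41.9 rect ((525.280517578125, -353.55426025390625), (187.1389617919922, 45.82236862182617), 11.355238914489746) ends [ 433.2 -368.3] [ 620.5 -354.1] z [12.1 15.4 17.8]
tall []
```

View pics/ze.png

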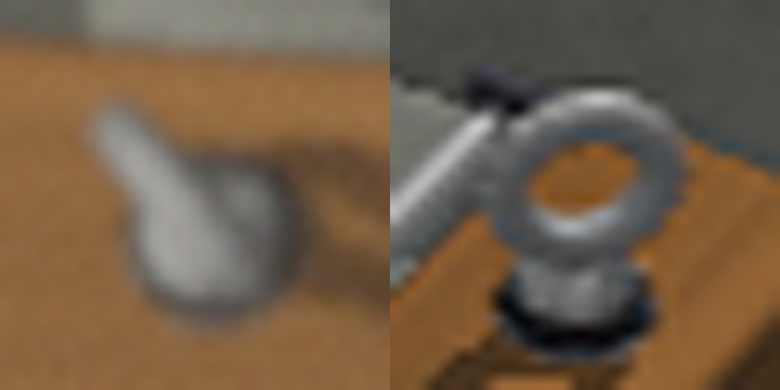

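Left is the top view, with the washer centred near (264.5,206.5) and the ring edge-on along a diagonal. Right is the scene view, with the hole centred near (346.6,170.6).

Run:
```python
from m import *
ct=cap("top");cs=cap("scene")
print("washer top",plane(ct,[[264.5,206.5]],48),"scene washer",plane(cs,[[332+(575-390)/13,156+310/13]],49))
print("hole scene",plane(cs,[[346.6,170.6]],79))
# project hypotheses for ring in top
for C in([534,138.5,79],[535,138,79]):
  for yw in(35,45,55):
    a=np.radians(yw); y=np.array([np.cos(a),np.sin(a),0]); th=np.linspace(0,2*np.pi,9)[:-1]
    R=np.array([np.array(C)+16*(np.cos(t)*y+np.sin(t)*np.array([0,0,1])) for t in th])
    print(C,yw,((proj(ct,R)-[248,188])*13).round().astype(int).tolist(),((proj(cs,R)-[332,156])*13+[390,0]).round().astype(int).tolist())
# orientation by depth
for n,c in(("t",ct),("s",cs)):
    Q,_=eyepts(c,535,138,66,110,35); xy=Q[:,:2]; w,E=np.linalg.eigh(np.cov(xy.T)); print(n,xy.mean(0),np.degrees(np.arctan2(E[1,1],E[0,1])),np.sqrt(w))
```

```text
washer top [[533.55808814 138.60570281  48.        ]] scene washer [[539.79292102 133.83025967  49.        ]]
hole scene [[538.47759057 135.39868446  79.        ]]
[534, 138.5, 79] 35 [[140, 127], [141, 137], [169, 189], [207, 252], [231, 287], [229, 274], [201, 223], [165, 162]] [[651, 173], [630, 129], [573, 110], [514, 128], [488, 172], [510, 216], [566, 234], [624, 216]]
[534, 138.5, 79] 45 [[126, 136], [131, 144], [169, 189], [217, 245], [245, 277], [238, 268], [201, 223], [155, 169]] [[649, 164], [628, 123], [573, 110], [515, 135], [489, 181], [511, 222], [566, 234], [623, 210]]
[534, 138.5, 79] 55 [[114, 148], [123, 152], [169, 189], [225, 237], [257, 266], [246, 260], [201, 223], [147, 177]] [[645, 155], [625, 116], [573, 110], [518, 141], [493, 191], [514, 229], [566, 234], [620, 203]]
[535, 138, 79] 35 [[143, 121], [145, 131], [173, 184], [210, 246], [235, 281], [232, 269], [205, 218], [168, 157]] [[654, 176], [633, 132], [575, 114], [516, 132], [491, 175], [513, 219], [569, 237], [627, 220]]
[535, 138, 79] 45 [[130, 131], [135, 138], [173, 184], [220, 239], [249, 272], [242, 262], [205, 218], [159, 164]] [[652, 167], [631, 126], [575, 114], [518, 138], [492, 185], [514, 225], [569, 237], [626, 213]]
[535, 138, 79] 55 [[118, 142], [127, 147], [173, 184], [229, 231], [260, 260], [250, 254], [205, 218], [150, 172]] [[648, 158], [628, 119], [575, 114], [520, 145], [496, 194], [517, 232], [569, 237], [623, 207]]
t [533.68056146 138.0024515 ] 46.794119024920114 [ 2.68574995 10.79965742]
s [537.16651854 137.58090077] -136.43396860837828 [ 2.42769358 11.79902508]
```

{"op": "servo_tool", "data": {
  "angular": [
    [0,0,-7],
    [0,0,-14],
    [0,0,-21],
    [0,0,-28],
    [0,0,-35],
    [0,0,-42],
    [0,0,-49],
    [0,0,-56],
    [0,0,-63],
    [0,0,-70]
  ],
  "slide": [
    [30,-25,0],
    [60,-55,0],
    [90,-85,0],
    [118,-115,0],
    [145,-146,0],
    [170,-178,0],
    [195,-210,0],
    [220,-243,0],
    [242,-277,0],
    [262,-312,0]
  ],
  "grip": [1,1,1,1,1,1,1,1,1,1]
}}

```text
time: 1.28
tool_pos: [405.0, 191.7, 226.9]
tcp_rot: [3.141, -0.0, 1.64]
contact_force: [0.3, 0.1, -0.9]
grip_width: 91.4
```

{"op": "servo_tool", "data": {
  "angular": [
    [0,0,-7],
    [0,0,-14],
    [0,0,-21],
    [0,0,-28],
    [0,0,-35],
    [0,0,-42],
    [0,0,-49],
    [0,0,-56],
    [0,0,-63],
    [0,0,-70]
  ],
  "slide": [
    [10,-38,0],
    [20,-76,0],
    [30,-114,0],
    [40,-152,0],
    [50,-190,0],
    [60,-228,0],
    [70,-266,0],
    [80,-304,0],
    [90,-342,0],
    [100,-380,0]
  ],
  "grip": [1,1,1,1,1,1,1,1,1,1]
}}

```text
time: 2.12
tool_pos: [504.1, -188.6, 226.8]
tcp_rot: [3.141, -0.0, 0.418]
contact_force: [0.1, -0.2, 0.4]
grip_width: 92.1
```

{"op": "servo_tool", "data": {
  "angular": [
    [0,0,-4],
    [0,0,-8],
    [0,0,-12],
    [0,0,-14.4],
    [0,0,-14.4],
    [0,0,-14.4],
    [0,0,-14.4],
    [0,0,-14.4]
  ],
  "slide": [
    [5,-36,-10],
    [10,-72,-20],
    [14,-108,-30],
    [18,-140,-45],
    [22,-176,-60],
    [22,-176,-90],
    [22,-176,-110],
    [22,-176,-110]
  ],
  "grip": [1,1,1,1,1,1,1,1]
}}

```text
time: 2.78
tool_pos: [523.4, -361.4, 111.4]
tcp_rot: [-3.134, 0.006, 0.172]
contact_force: [-0.3, 0.5, 0.0]
grip_width: 91.8
```

Run:
```python
from h import *
o=bot.get_obs();print(o["tool_pos"],np.degrees(o["tcp_rot"]))
z=lambda a,x,y,w,h,k:cv2.resize(a[y:y+h,x:x+w],None,fx=k,fy=k,interpolation=cv2.INTER_CUBIC)
ims=[]
for n in("scene","top"):
    c=cap(n);p=proj(c,[o["tool_pos"]])[0];print(n,p)
    x,y=(150,230) if n=="scene" else (430,160)
    im=z(c["img"],x,y,130,150,3); cv2.circle(im,tuple(((p-[x,y])*3).astype(int)),3,(0,0,255),-1); ims.append(im)
cv2.imwrite("pics/a1.png",np.hstack(ims))
```

```text
[ 523.40468275 -361.39745623  111.39176834] [-179.57625961    0.34123125    9.83645132]
scene [192.33369508 298.81854372]
top [496.82956691 222.94253751]
```

View pics/a1.png

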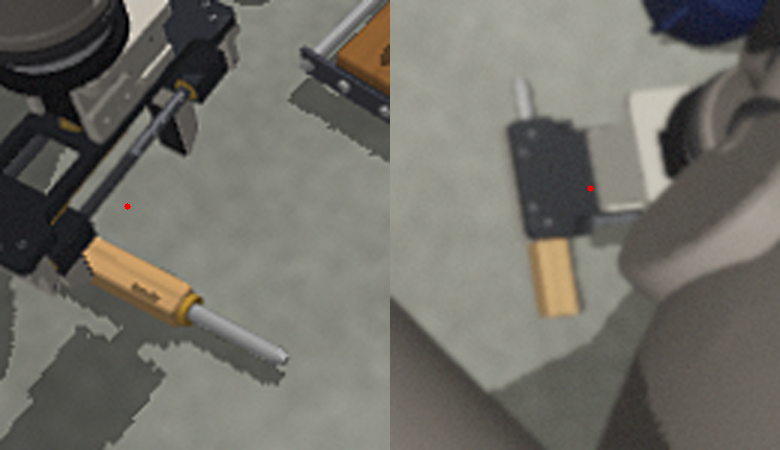

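{"op": "servo_tool", "data": {
  "angular": [
    [0,0,0],
    [0,0,0],
    [0,0,0],
    [0,0,0]
  ],
  "slide": [
    [0,0,-20],
    [0,0,-50],
    [0,0,-70],
    [0,0,-70]
  ],
  "grip": [1,1,1,1]
}}

```text
time: 3.22
tool_pos: [525.0, -361.0, 44.8]
tcp_rot: [-3.138, 0.003, 0.174]
contact_force: [-1.3, 1.1, -0.3]
grip_width: 91.8
```

Run:
```python
from h import *
o=bot.get_obs();print(o["tool_pos"],np.degrees(o["tcp_rot"]),o["contact_force"])
c=cap("scene");p=proj(c,[o["tool_pos"]])[0];print(p)
x,y=110,250;im=cv2.resize(c["img"][y:y+130,x:x+180],None,fx=4,fy=4,interpolation=cv2.INTER_CUBIC);cv2.circle(im,tuple(((p-[x,y])*4).astype(int)),3,(0,0,255),-1)
cv2.imwrite("pics/a2.png",im)
```

```text
[ 525.00558386 -361.04768505   44.76393156] [-1.79815046e+02  1.56018112e-01  9.96071574e+00] [-1.3049971   1.10578786 -0.34801348]
[200.62681711 317.33487627]
```

View pics/a2.png

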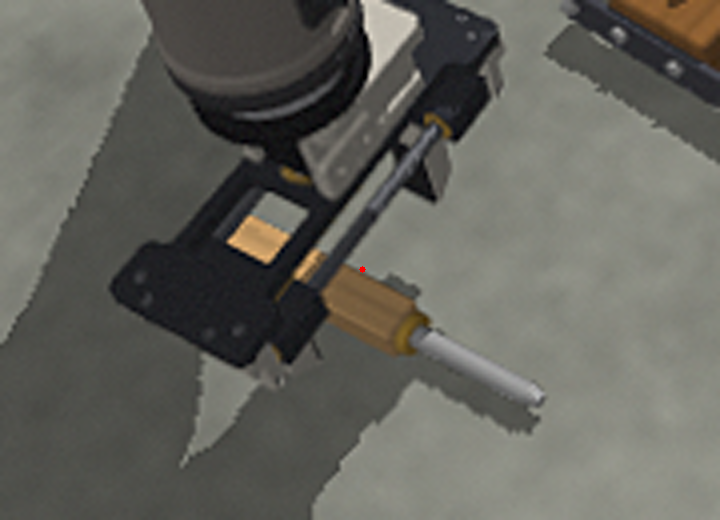

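The fingers straddle the handle, and the TCP projects to (200.6,317.3). I'll shift slightly and go down.

{"op": "servo_tool", "data": {
  "angular": [
    [0,0,-0.4],
    [0,0,-0.4],
    [0,0,-0.4],
    [0,0,-0.4],
    [0,0,-0.4]
  ],
  "slide": [
    [2,-4,-15],
    [2,-4,-30],
    [2,-4,-37],
    [2,-4,-40],
    [2,-4,-40]
  ],
  "grip": [1,1,1,1,1]
}}

```text
time: 3.68
tool_pos: [528.2, -366.7, 6.9]
tcp_rot: [3.141, -0.0, 0.166]
contact_force: [0.2, 0.2, -0.2]
grip_width: 91.7
```

{"op": "servo_tool", "data": {
  "angular": [
    [0,0,0],
    [0,0,0],
    [0,0,0],
    [0,0,0],
    [0,0,0],
    [0,0,0],
    [0,0,0],
    [0,0,0],
    [0,0,0],
    [0,0,0]
  ],
  "slide": [
    [0,0,0],
    [0,0,0],
    [0,0,0],
    [0,0,0],
    [0,0,0],
    [0,0,0],
    [0,0,0],
    [0,0,0],
    [0,0,0],
    [0,0,0]
  ],
  "grip": [-1,-1,-1,-1,-1,-1,-1,-1,-1,-1]
}}

```text
time: 4.52
tool_pos: [527.9, -366.5, 6.7]
tcp_rot: [3.142, 0.0, 0.166]
contact_force: [0.3, -0.1, -0.6]
grip_width: 29.5
```

{"op": "servo_tool", "data": {
  "angular": [
    [0,0,0],
    [0,0,0],
    [0,0,0],
    [0,0,0]
  ],
  "slide": [
    [0,0,-2],
    [0,0,-4],
    [0,0,-4],
    [0,0,-4]
  ],
  "grip": [-0.2,-0.2,-0.2,-0.2]
}}

```text
time: 4.85
tool_pos: [527.8, -366.4, 2.5]
tcp_rot: [-3.141, 0.0, 0.166]
contact_force: [0.0, 0.3, -1.0]
grip_width: 36.7
```

{"op": "servo_tool", "data": {
  "angular": [
    [0,0,0],
    [0,0,0],
    [0,0,0],
    [0,0,0],
    [0,0,0],
    [0,0,0],
    [0,0,0],
    [0,0,0]
  ],
  "slide": [
    [0,0,0],
    [0,0,0],
    [0,0,0],
    [0,0,0],
    [0,0,0],
    [0,0,0],
    [0,0,0],
    [0,0,0]
  ],
  "grip": [-1,-1,-1,-1,-1,-1,-1,-1]
}}

```text
time: 5.52
tool_pos: [527.9, -366.5, 2.8]
tcp_rot: [3.142, -0.0, 0.166]
contact_force: [-0.4, 0.5, 0.8]
grip_width: 23.8
```

{"op": "servo_tool", "data": {
  "angular": [
    [0,0,0],
    [0,0,0],
    [0,0,0],
    [0,0,0],
    [0,0,0],
    [0,0,0],
    [0,0,0]
  ],
  "slide": [
    [0,0,5],
    [0,0,30],
    [0,0,65],
    [0,0,100],
    [0,0,135],
    [0,0,157],
    [0,0,157]
  ],
  "grip": [-1,-1,-1,-1,-1,-1,-1]
}}

```text
time: 6.1
tool_pos: [530.0, -368.4, 166.2]
tcp_rot: [3.133, -0.007, 0.166]
contact_force: [0.4, -0.4, -1.4]
grip_width: 23.7
```

Run:
```python
from h import *
o=bot.get_obs();print(o["tool_pos"],np.degrees(o["tcp_rot"]),o["contact_force"],o["grip_width"])
ims=[]
for n in("scene","top"):
    c=cap(n);print(n,proj(c,[o["tool_pos"]])); cv2.imwrite(f"pics/b1{n}.png",c["img"])
    ims.append(c["img"])
cv2.imwrite("pics/b1.png",cv2.resize(np.vstack(ims),None,fx=.75,fy=.75))
```

```text
[ 530.00057497 -368.35959845  166.19329725] [179.51386534  -0.38290051   9.51931535] [ 0.38196137 -0.38105128 -1.39677587] 23.705040445778543
scene [[184.86286215 286.67168883]]
top [[512.76534923 216.25113427]]
```

View pics/b1.png

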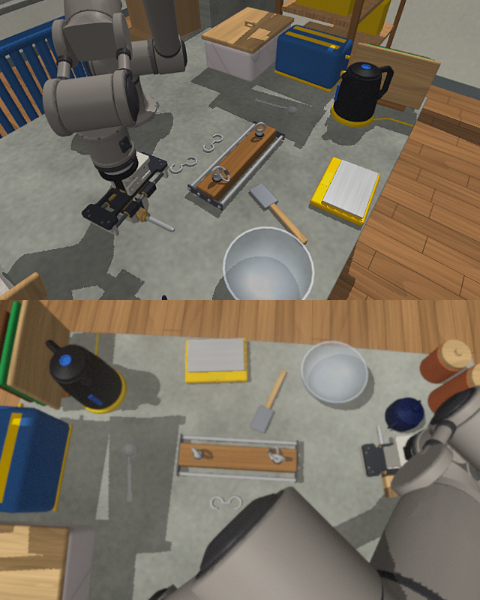

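{"op": "servo_tool", "data": {
  "angular": [
    [0,0,6],
    [0,0,13],
    [0,0,20],
    [0,0,27],
    [0,0,34],
    [0,0,41],
    [0,0,48],
    [0,0,55],
    [0,0,62],
    [0,0,69]
  ],
  "slide": [
    [0,15,0],
    [0,36,0],
    [2,60,0],
    [5,84,0],
    [9,108,0],
    [14,132,0],
    [20,156,0],
    [27,180,0],
    [34,204,0],
    [41,228,0]
  ],
  "grip": [-1,-1,-1,-1,-1,-1,-1,-1,-1,-1]
}}

```text
time: 7.03
tool_pos: [567.8, -136.9, 157.1]
tcp_rot: [-3.137, -0.001, 1.376]
contact_force: [-0.1, 0.1, -2.6]
grip_width: 23.7
```

{"op": "servo_tool", "data": {
  "angular": [
    [0,0,7],
    [0,0,14],
    [0,0,21],
    [0,0,28],
    [0,0,35],
    [0,0,42],
    [0,0,49],
    [0,0,56],
    [0,0,56.5],
    [0,0,56.5]
  ],
  "slide": [
    [8,24,0],
    [16,48,0],
    [24,72,0],
    [32,96,0],
    [40,120,0],
    [48,144,0],
    [56,164,0],
    [61,178,0],
    [63,179,0],
    [63,179,0]
  ],
  "grip": [-1,-1,-1,-1,-1,-1,-1,-1,-1,-1]
}}

```text
time: 7.87
tool_pos: [631.1, 41.0, 157.4]
tcp_rot: [-3.139, -0.003, 2.356]
contact_force: [-0.3, 0.6, -2.0]
grip_width: 23.5
```

{"op": "servo_tool", "data": {
  "angular": [
    [0,0,0],
    [0,0,0],
    [0,0,0],
    [0,0,0]
  ],
  "slide": [
    [0,0,-20],
    [0,0,-40],
    [0,0,-40],
    [0,0,-40]
  ],
  "grip": [-1,-1,-1,-1]
}}

```text
time: 8.2
tool_pos: [630.6, 39.3, 118.1]
tcp_rot: [-3.139, -0.003, 2.353]
contact_force: [0.4, -0.3, -1.3]
grip_width: 23.7
```

Run:
```python
from h import *
o=bot.get_obs();print(o["tool_pos"],np.degrees(o["tcp_rot"]),o["contact_force"],o["grip_width"],o["joint_positions"])
z=lambda a,x,y,w,h,k:cv2.resize(a[y:y+h,x:x+w],None,fx=k,fy=k,interpolation=cv2.INTER_CUBIC)
ims=[]
for n in("scene","top"):
    c=cap(n);print(n,proj(c,[o["tool_pos"]])); cv2.imwrite(f"pics/c1{n}.png",c["img"])
    ims.append(z(c["img"],*((290,100) if n=="scene" else (230,120)),130,130,3))
cv2.imwrite("pics/c1.png",np.hstack(ims))
```

```text
[630.61209698  39.31106863 118.14712717] [-1.79828623e+02 -1.71379526e-01  1.34818180e+02] [ 0.38077891 -0.28692144 -1.32466187] 23.655427086348237 [-5.88372913e-02  6.32993109e-01  1.35037058e+00 -2.56405711e-04
  1.16245250e+00 -8.40964257e-01]
scene [[358.10261539 195.96705942]]
top [[310.13926851 159.4670004 ]]
```

View pics/c1.png

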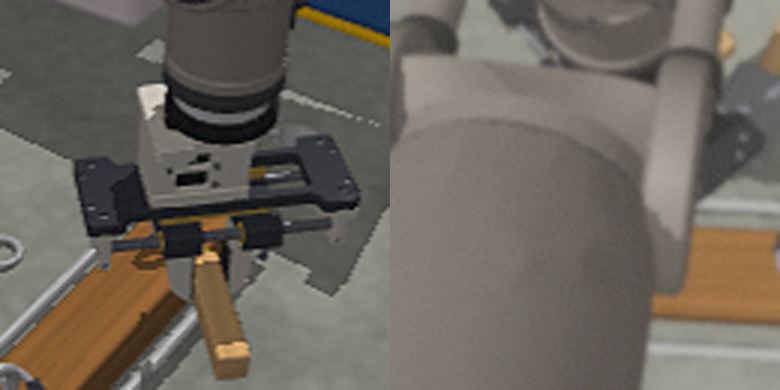

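Scene shows the hand occluding the eye behind the handle at about (355,200); top is blocked by the arm. I'll hold the rod sideways above the eye to calibrate the camera bias against the robot.

{"op": "servo_tool", "data": {
  "angular": [
    [0,0,-7],
    [0,0,-14],
    [0,0,-21],
    [0,0,-28],
    [0,0,-35],
    [0,0,-42],
    [0,0,-45],
    [0,0,-45],
    [0,0,-45],
    [0,0,-45]
  ],
  "slide": [
    [-15,-5,0],
    [-30,-10,0],
    [-45,-15,0],
    [-60,-20,0],
    [-75,-20,0],
    [-90,-20,0],
    [-90,-20,0],
    [-90,-20,0],
    [-90,-20,0],
    [-90,-20,0]
  ],
  "grip": [-1,-1,-1,-1,-1,-1,-1,-1,-1,-1]
}}

```text
time: 9.13
tool_pos: [542.8, 20.2, 120.6]
tcp_rot: [3.139, 0.0, 1.572]
contact_force: [0.7, -0.6, -1.2]
grip_width: 23.6
```

Run:
```python
from h import *
o=bot.get_obs();print(o["tool_pos"],np.degrees(o["tcp_rot"]),o["contact_force"],o["grip_width"])
z=lambda a,x,y,w,h,k:cv2.resize(a[y:y+h,x:x+w],None,fx=k,fy=k,interpolation=cv2.INTER_CUBIC)
a=o["tcp_rot"][2];t=o["tool_pos"];u=np.array([np.cos(a),np.sin(a),0])
pts=[t+[0,0,9.2]+u*s for s in(25,65,105)]
ims=[]
for n in("scene","top"):
    c=cap(n);p=proj(c,pts);print(n,p.round(1).tolist()); cv2.imwrite(f"pics/d1{n}.png",c["img"])
    x,y=(290,100) if n=="scene" else (230,120)
    im=z(c["img"],x,y,100,130,4)
    for q in p: cv2.circle(im,tuple(((q-[x,y]+.5)*4).astype(int)),2,(0,0,255),-1)
    ims.append(im)
cv2.imwrite("pics/d1.png",np.hstack(ims))
```

```text
[542.82545649  20.2380924  120.57307546] [1.79880016e+02 1.65763472e-02 9.00911324e+01] [ 0.70880657 -0.6066784  -1.17118735] 23.552659497076796
scene [[327.8, 175.6], [337.4, 166.5], [346.6, 157.8]]
top [[303.6, 198.5], [284.2, 197.2], [264.9, 195.8]]
```

View pics/d1.png

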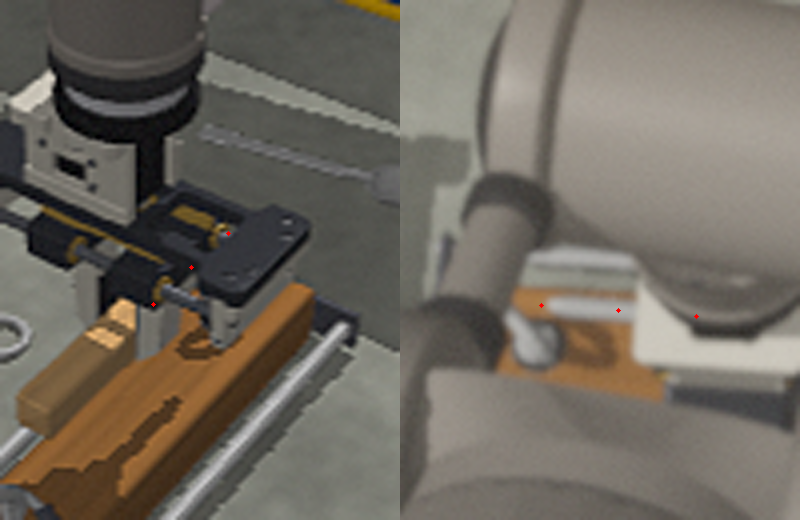

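Top view shows the rod in line with my prediction in x, with its tip near pixel (267,197), about 2 px short of the prediction. Scene shows the handle's tail. I'll quantify the bias in each view.

Run:
```python
from h import *
o=bot.get_obs()
a=o["tcp_rot"][2];t=o["tool_pos"];u=np.array([np.cos(a),np.sin(a),0]);w=np.array([-u[1],u[0],0]);zz=np.array([0,0,1.])
c=cap("top");g=cv2.cvtColor(c["img"],cv2.COLOR_BGR2HSV)
s=g[...,1].astype(int)
mid=[]
for x in range(266,292,3):
    col=s[188:208,x]; k=np.nonzero(col<90)[0]+188
    print(x,k.tolist())
z=lambda a,x,y,w,h,k:cv2.resize(a[y:y+h,x:x+w],None,fx=k,fy=k,interpolation=cv2.INTER_CUBIC)
im=z(c["img"],245,180,55,50,7)
c2=cap("scene"); im2=z(c2["img"],288,165,55,50,7)
B=t+[0,0,9.2]
for e in(-85,25):
  for i,j in((12,12),(-12,12),(12,-12),(-12,-12)):
    p=proj(c2,[B+u*e+w*i+zz*j])[0]; cv2.circle(im2,tuple(((p-[288,165]+.5)*7).astype(int)),2,(0,0,255),-1)
for e in(65,96):
  for i in(6,-6):
    p=proj(c,[B+u*e+w*i])[0]; cv2.circle(im,tuple(((p-[245,180]+.5)*7).astype(int)),2,(0,0,255),-1)
p=proj(c,[B+u*105])[0]; cv2.circle(im,tuple(((p-[245,180]+.5)*7).astype(int)),2,(255,0,255),-1)
cv2.imwrite("pics/d2.png",np.hstack([im,im2]))
```

```text
266 [188, 189, 190, 191, 195, 196, 200, 201, 202, 203, 204, 205, 206, 207]
269 [188, 189, 190, 191, 194, 195, 196, 197, 198, 199, 201, 202, 203, 204, 205, 206, 207]
272 [188, 189, 190, 191, 192, 193, 194, 195, 196, 197, 198, 199, 200]
275 [188, 189, 190, 191, 192, 193, 194, 195, 196, 197, 198, 199, 200]
278 [188, 189, 190, 191, 192, 194, 195, 196, 197, 198, 199, 200]
281 [188, 189, 190, 191, 192, 194, 195, 196, 197, 198, 199, 200]
284 [188, 189, 190, 191, 192, 194, 195, 196, 197, 198, 199, 200]
287 [188, 189, 190, 191, 192, 194, 195, 196, 197, 198, 199, 200, 201, 207]
290 [188, 189, 190, 191, 192, 193, 194, 195, 196, 197, 198, 199, 200, 201, 202, 203, 204, 205, 206, 207]
```

View pics/d2.png

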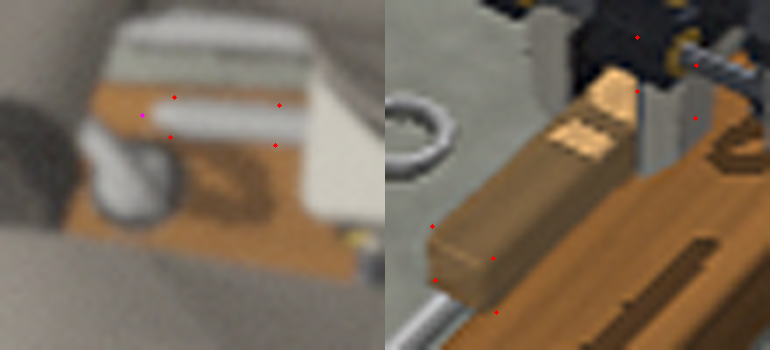

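Run:
```python
from h import *
ct=cap("top");cs=cap("scene")
t=cv2.imread("pics/top0.png");s=cv2.imread("pics/scene0.png")
rows=[]
for C in([535,138.5],[537,138.5]):
  r=[]
  for im,c,x,y in((t,ct,248,188),(s,cs,330,154)):
    k=12;z=cv2.resize(im[y:y+32,x:x+32],None,fx=k,fy=k,interpolation=cv2.INTER_CUBIC)
    def draw(P,col):
        p=((proj(c,P)-[x,y]+.5)*k).astype(int)
        cv2.polylines(z,[p.reshape(-1,1,2)],True,col,1)
    th=np.linspace(0,2*np.pi,40)
    yv=np.array([np.cos(np.radians(45)),np.sin(np.radians(45)),0])
    for rad,col in((11,(0,0,255)),(21,(0,255,255))):
        draw([np.array([*C,78.7])+rad*(np.cos(q)*yv+np.sin(q)*np.array([0,0,1])) for q in th],col)
    draw([[C[0]+16*np.cos(q),C[1]+16*np.sin(q),48] for q in th],(0,255,0))
    r.append(z)
  rows.append(np.hstack(r))
cv2.imwrite("pics/ov.png",cv2.resize(np.vstack(rows),None,fx=.78,fy=.78))
```

```text
(no output)
```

View pics/ov.png

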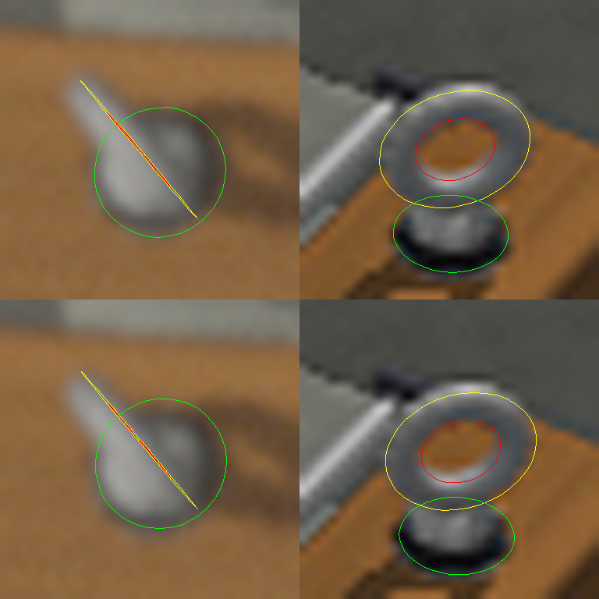

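Overlay shows (535,138.5) fits the scene well for ring, hole and washer, and top within about 1.5 mm. I'll use eye ≈ (534.3,138.5,79) with its axis at 136°. The bar sits about 3 mm back in the hand. Moving to pre-insert.

{"op": "servo_tool", "data": {
  "angular": [
    [0,0,7],
    [0,0,14],
    [0,0,21],
    [0,0,28],
    [0,0,35],
    [0,0,42],
    [0,0,46],
    [0,0,46],
    [0,0,46],
    [0,0,46]
  ],
  "slide": [
    [15,-3,0],
    [30,-5,0],
    [45,-5,0],
    [60,0,0],
    [75,10,0],
    [90,23,0],
    [90,23,0],
    [90,23,0],
    [90,23,-20],
    [90,23,-30]
  ],
  "grip": [-1,-1,-1,-1,-1,-1,-1,-1,-1,-1]
}}

```text
time: 10.27
tool_pos: [631.1, 43.3, 88.4]
tcp_rot: [-3.141, -0.001, 2.372]
contact_force: [-1.6, 0.3, -2.4]
grip_width: 23.6
```

{"op": "servo_tool", "data": {
  "angular": [
    [0,0,0],
    [0,0,0],
    [0,0,0],
    [0,0,0],
    [0,0,0],
    [0,0,0]
  ],
  "slide": [
    [0,0,-10],
    [0,0,-20],
    [0,0,-20],
    [0,0,-20],
    [0,0,-20],
    [0,0,-20]
  ],
  "grip": [-1,-1,-1,-1,-1,-1]
}}

```text
time: 10.77
tool_pos: [632.5, 43.4, 70.6]
tcp_rot: [3.141, 0.001, 2.374]
contact_force: [0.1, 0.2, -2.0]
grip_width: 23.7
```

Run:
```python
from h import *
o=bot.get_obs();print(o["tool_pos"],np.degrees(o["tcp_rot"]),o["contact_force"],o["moment"])
```

```text
[632.46384265  43.39445869  70.57403807] [1.79938924e+02 6.53697498e-02 1.35999311e+02] [ 0.13046199  0.19434077 -2.04689375] [-0.06723643  0.03206947 -0.02462625]
```

{"op": "servo_tool", "data": {
  "angular": [
    [0,0,0],
    [0,0,0],
    [0,0,0],
    [0,0,0],
    [0,0,0],
    [0,0,0],
    [0,0,0],
    [0,0,0]
  ],
  "slide": [
    [-4,4,-1],
    [-9,8.5,-1],
    [-13,12.5,-1],
    [-17,16.5,-1],
    [-21,20.5,-1],
    [-25,24,-1],
    [-29,28,-1],
    [-29,28,-1]
  ],
  "grip": [-1,-1,-1,-1,-1,-1,-1,-1]
}}

```text
time: 11.43
tool_pos: [602.0, 72.4, 68.8]
tcp_rot: [-3.141, -0.001, 2.375]
contact_force: [-0.0, -0.1, -1.4]
grip_width: 23.8
```

{"op": "servo_tool", "data": {
  "angular": [
    [0,0,0],
    [0,0,0],
    [0,0,0],
    [0,0,0],
    [0,0,0],
    [0,0,0],
    [0,0,0],
    [0,0,0],
    [0,0,0]
  ],
  "slide": [
    [-4,4,0.5],
    [-8,8,0.5],
    [-12,11.5,0.5],
    [-16,15.5,0.5],
    [-19,18.5,0.5],
    [-22,21.5,0.5],
    [-23.5,22.5,0.5],
    [-23.5,22.5,0.5],
    [-23.5,22.5,0.5]
  ],
  "grip": [-1,-1,-1,-1,-1,-1,-1,-1,-1]
}}

```text
time: 12.18
tool_pos: [579.5, 94.0, 69.3]
tcp_rot: [3.141, 0.0, 2.374]
contact_force: [0.5, 0.2, -1.4]
grip_width: 24.0
```

Run:
```python
from h import *
o=bot.get_obs();print(o["tool_pos"],np.degrees(o["tcp_rot"]),o["contact_force"],o["moment"])
ims=[]
for n in("scene","top"):
    c=cap(n); x,y=(300,120) if n=="scene" else (220,160)
    ims.append(cv2.resize(c["img"][y:y+100,x:x+100],None,fx=4,fy=4,interpolation=cv2.INTER_CUBIC))
cv2.imwrite("pics/e1.png",np.hstack(ims))
```

```text
[579.52735503  93.98852597  69.31056236] [1.79985838e+02 1.51148435e-02 1.36020888e+02] [ 0.52240317  0.17751554 -1.44140462] [-0.03481059  0.03784518  0.01008966]
```

View pics/e1.png

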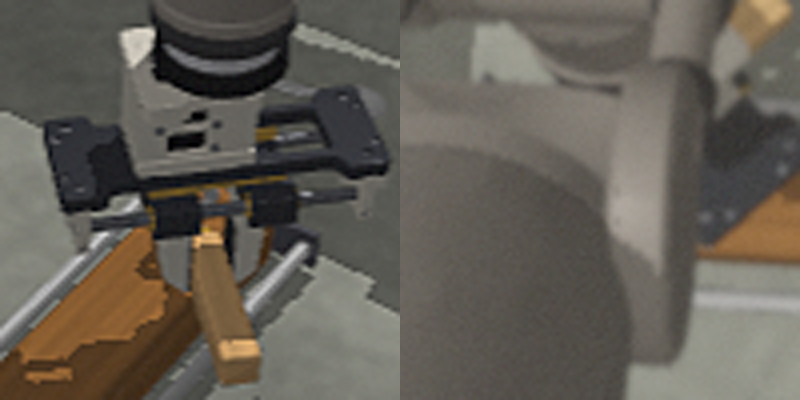

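No contact during insertion, but both views are occluded. Now I'll compute the arc rows about the eye's axis.

```bash
cat > arc.py <<'E'
from h import *
import sys
def arc(step,n,dz,r=62.5,C=(534.3,138.5),a0=None,off=(0,0)):
    o=bot.get_obs(); t=o["tool_pos"]; yaw=np.degrees(o["tcp_rot"][2])
    h=(yaw+180) if a0 is None else a0
    sl=[]
    for i in range(1,n+1):
        a=np.radians(h-step*i)
        p=np.array([C[0]+r*np.cos(a)+off[0],C[1]+r*np.sin(a)+off[1]])-t[:2]
        sl.append([round(p[0],1),round(p[1],1),round(dz*i/n,1)])
    print("t",o["time"],"tool",t.round(1),"yaw",yaw.round(1),"F",o["contact_force"].round(1),"M",o["moment"].round(2),"q6",o["joint_positions"][5].round(2))
    # torque on eye about its axis from wrist force (force on tool)
    rr=t[:2]-np.array(C); print("eye torque Mz",(rr[0]*o["contact_force"][1]-rr[1]*o["contact_force"][0])/1000+o["moment"][2])
    print(sl)
if __name__=="__main__":
    arc(float(sys.argv[1]),int(sys.argv[2]),float(sys.argv[3]))
E
python3 arc.py 4.5 10 0
```

```text
t 12.2833 tool [579.7  93.8  69.3] yaw 136.0 F [-0.1  0.2 -1.7] M [-0.03  0.04  0.  ] q6 -0.77
eye torque Mz 0.008499495869766614
[[np.float64(-4.0), np.float64(-2.1), 0.0], [np.float64(-7.8), np.float64(-5.2), 0.0], [np.float64(-11.8), np.float64(-8.0), 0.0], [np.float64(-16.0), np.float64(-10.5), 0.0], [np.float64(-20.4), np.float64(-12.6), 0.0], [np.float64(-25.0), np.float64(-14.4), 0.0], [np.float64(-29.7), np.float64(-15.8), 0.0], [np.float64(-34.5), np.float64(-16.8), 0.0], [np.float64(-39.4), np.float64(-17.5), 0.0], [np.float64(-44.3), np.float64(-17.8), 0.0]]
```

{"op": "servo_tool", "data": {
  "angular": [
    [0,0,-4.5],
    [0,0,-9],
    [0,0,-13.5],
    [0,0,-18],
    [0,0,-22.5],
    [0,0,-27],
    [0,0,-31.5],
    [0,0,-36],
    [0,0,-40.5],
    [0,0,-45]
  ],
  "slide": [
    [-4,-2.1,0],
    [-7.8,-5.2,0],
    [-11.8,-8,0],
    [-16,-10.5,0],
    [-20.4,-12.6,0],
    [-25,-14.4,0],
    [-29.7,-15.8,0],
    [-34.5,-16.8,0],
    [-39.4,-17.5,0],
    [-44.3,-17.8,0]
  ],
  "grip": [-1,-1,-1,-1,-1,-1,-1,-1,-1,-1]
}}

```text
time: 13.12
tool_pos: [535.3, 75.8, 69.3]
tcp_rot: [3.141, 0.0, 1.584]
contact_force: [1.0, -0.7, -2.2]
grip_width: 23.8
```

```bash
sed -i 's/round(p\[0\],1),round(p\[1\],1)/float(round(p[0],1)),float(round(p[1],1))/' arc.py; python3 arc.py 4 10 -0.5
python3 - <<'E'
from h import *
ims=[]
for n in("scene","top"):
    c=cap(n); x,y=(300,120) if n=="scene" else (220,160)
    ims.append(cv2.resize(c["img"][y:y+100,x:x+100],None,fx=4,fy=4,interpolation=cv2.INTER_CUBIC))
cv2.imwrite("pics/e2.png",np.hstack(ims))
E
```

```text
t 13.1167 tool [535.3  75.8  69.3] yaw 90.8 F [ 1.  -0.7 -2.2] M [-0.19 -0.21 -0.08] q6 -0.01
eye torque Mz -0.018508614617661748
[[-4.5, 0.3, -0.1], [-8.9, 0.7, -0.1], [-13.2, 1.4, -0.1], [-17.4, 2.4, -0.2], [-21.6, 3.7, -0.2], [-25.7, 5.3, -0.3], [-29.6, 7.1, -0.3], [-33.4, 9.3, -0.4], [-37.1, 11.7, -0.5], [-40.5, 14.3, -0.5]]
```

View pics/e2.png

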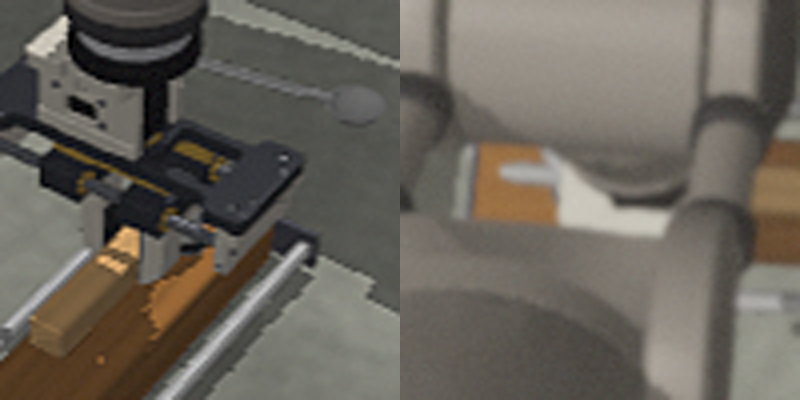

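{"op": "servo_tool", "data": {
  "angular": [
    [0,0,-4],
    [0,0,-8],
    [0,0,-12],
    [0,0,-16],
    [0,0,-20],
    [0,0,-24],
    [0,0,-28],
    [0,0,-32],
    [0,0,-36],
    [0,0,-40]
  ],
  "slide": [
    [-4.5,0.3,-0.1],
    [-8.9,0.7,-0.1],
    [-13.2,1.4,-0.1],
    [-17.4,2.4,-0.2],
    [-21.6,3.7,-0.2],
    [-25.7,5.3,-0.3],
    [-29.6,7.1,-0.3],
    [-33.4,9.3,-0.4],
    [-37.1,11.7,-0.5],
    [-40.5,14.3,-0.5]
  ],
  "grip": [-1,-1,-1,-1,-1,-1,-1,-1,-1,-1]
}}

```text
time: 14.05
tool_pos: [495.3, 90.3, 69.0]
tcp_rot: [3.14, -0.001, 0.89]
contact_force: [-0.2, -1.3, -1.9]
grip_width: 24.0
```

```bash
python3 arc.py 4 10 -0.5
python3 - <<'E'
from h import *
ims=[]
for n in("scene","top"):
    c=cap(n); x,y=(300,120) if n=="scene" else (220,160)
    ims.append(cv2.resize(c["img"][y:y+100,x:x+100],None,fx=4,fy=4,interpolation=cv2.INTER_CUBIC))
cv2.imwrite("pics/e3.png",np.hstack(ims))
E
```

```text
t 14.05 tool [495.3  90.3  69. ] yaw 51.0 F [-0.2 -1.3 -1.9] M [-0.09 -0.06  0.08] q6 0.71
eye torque Mz 0.12798311661300976
[[-3.6, 2.5, -0.1], [-6.7, 5.6, -0.1], [-9.6, 8.9, -0.1], [-12.2, 12.4, -0.2], [-14.6, 16.0, -0.2], [-16.7, 19.9, -0.3], [-18.5, 23.8, -0.3], [-20.1, 27.9, -0.4], [-21.4, 32.1, -0.5], [-22.3, 36.3, -0.5]]
```

View pics/e3.png

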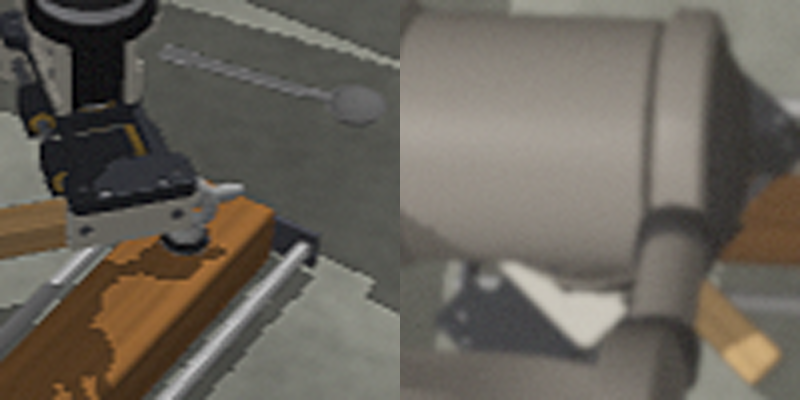

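Scene shows the rod through the ring near (352,168), and the eye torque is 0.13 N·m, matching the stated light drag. I'll carry on.

{"op": "servo_tool", "data": {
  "angular": [
    [0,0,-4],
    [0,0,-8],
    [0,0,-12],
    [0,0,-16],
    [0,0,-20],
    [0,0,-24],
    [0,0,-28],
    [0,0,-32],
    [0,0,-36],
    [0,0,-40]
  ],
  "slide": [
    [-3.6,2.5,-0.1],
    [-6.7,5.6,-0.1],
    [-9.6,8.9,-0.1],
    [-12.2,12.4,-0.2],
    [-14.6,16,-0.2],
    [-16.7,19.9,-0.3],
    [-18.5,23.8,-0.3],
    [-20.1,27.9,-0.4],
    [-21.4,32.1,-0.5],
    [-22.3,36.3,-0.5]
  ],
  "grip": [-1,-1,-1,-1,-1,-1,-1,-1,-1,-1]
}}

```text
time: 14.98
tool_pos: [473.1, 127.1, 68.4]
tcp_rot: [-3.142, -0.001, 0.193]
contact_force: [1.1, 2.1, -2.3]
grip_width: 24.1
```

```bash
python3 arc.py 4 10 -0.5
```

```text
t 14.9833 tool [473.1 127.1  68.4] yaw 11.1 F [ 1.1  2.1 -2.3] M [ 0.25 -0.03  0.22] q6 1.48
eye torque Mz 0.10636211125773734
[[-0.8, 3.7, -0.1], [-1.2, 8.0, -0.1], [-1.3, 12.4, -0.1], [-1.0, 16.7, -0.2], [-0.5, 21.1, -0.2], [0.3, 25.3, -0.3], [1.4, 29.6, -0.3], [2.8, 33.7, -0.4], [4.5, 37.7, -0.5], [6.5, 41.6, -0.5]]
```

{"op": "servo_tool", "data": {
  "angular": [
    [0,0,-4],
    [0,0,-8],
    [0,0,-12],
    [0,0,-16],
    [0,0,-20],
    [0,0,-24],
    [0,0,-28],
    [0,0,-32],
    [0,0,-36],
    [0,0,-40]
  ],
  "slide": [
    [-0.8,3.7,-0.1],
    [-1.2,8,-0.1],
    [-1.3,12.4,-0.1],
    [-1,16.7,-0.2],
    [-0.5,21.1,-0.2],
    [0.3,25.3,-0.3],
    [1.4,29.6,-0.3],
    [2.8,33.7,-0.4],
    [4.5,37.7,-0.5],
    [6.5,41.6,-0.5]
  ],
  "grip": [-1,-1,-1,-1,-1,-1,-1,-1,-1,-1]
}}

```text
time: 15.82
tool_pos: [479.8, 169.5, 68.0]
tcp_rot: [-3.14, -0.001, -0.504]
contact_force: [1.6, 5.6, -2.9]
grip_width: 23.6
```

```bash
python3 arc.py 4 10 -0.5
python3 - <<'E'
from h import *
ims=[]
for n in("scene","top"):
    c=cap(n); x,y=(300,120) if n=="scene" else (220,160)
    ims.append(cv2.resize(c["img"][y:y+100,x:x+100],None,fx=4,fy=4,interpolation=cv2.INTER_CUBIC))
cv2.imwrite("pics/e4.png",np.hstack(ims))
E
```

```text
t 15.8167 tool [479.8 169.5  68. ] yaw -28.9 F [ 1.6  5.6 -2.9] M [ 0.81 -0.04  0.42] q6 2.26
eye torque Mz 0.06048054264558983
[[2.1, 2.9, -0.1], [4.5, 6.5, -0.1], [7.3, 9.9, -0.1], [10.3, 13.1, -0.2], [13.4, 16.1, -0.2], [16.8, 18.8, -0.3], [20.4, 21.3, -0.3], [24.1, 23.6, -0.4], [28.0, 25.6, -0.5], [32.0, 27.3, -0.5]]
```

View pics/e4.png

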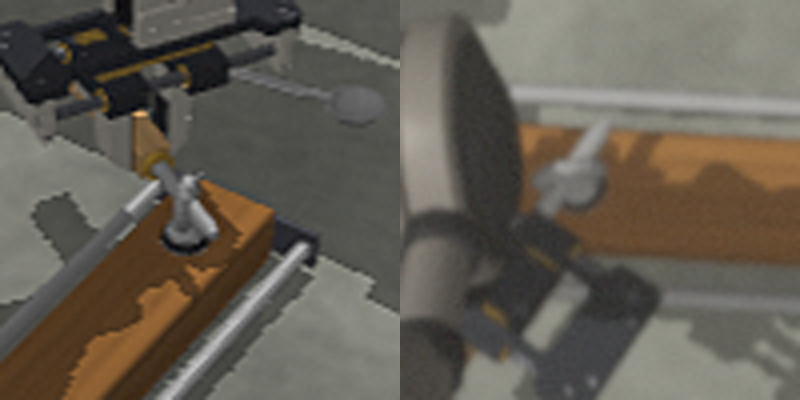

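Scene shows the rod through the ring near (348,172), and top agrees. There is a small lateral force of about 6 N, so I'll shift the arc centre by about 1 mm.

{"op": "servo_tool", "data": {
  "angular": [
    [0,0,-4],
    [0,0,-8],
    [0,0,-12],
    [0,0,-16],
    [0,0,-20],
    [0,0,-24],
    [0,0,-28],
    [0,0,-32],
    [0,0,-36],
    [0,0,-38]
  ],
  "slide": [
    [2.3,3.4,-0.1],
    [5,7.5,-0.1],
    [7.8,11,-0.1],
    [10.8,14.3,-0.2],
    [13.9,17.3,-0.2],
    [17.3,20,-0.3],
    [20.9,22.5,-0.3],
    [24.6,24.8,-0.4],
    [28.5,26.8,-0.5],
    [30.5,27.6,-0.5]
  ],
  "grip": [-1,-1,-1,-1,-1,-1,-1,-1,-1,-1]
}}

```text
time: 16.75
tool_pos: [510.5, 197.1, 67.4]
tcp_rot: [-3.139, 0.001, -1.168]
contact_force: [1.4, 6.0, -2.5]
grip_width: 23.8
```

```bash
python3 arc.py 4 10 -0.5
python3 - <<'E'
from h import *
ims=[]
for n in("scene","top"):
    c=cap(n); x,y=(300,120) if n=="scene" else (220,160)
    ims.append(cv2.resize(c["img"][y:y+100,x:x+100],None,fx=4,fy=4,interpolation=cv2.INTER_CUBIC))
cv2.imwrite("pics/e5.png",np.hstack(ims))
E
```

```text
t 16.75 tool [510.5 197.1  67.4] yaw -66.9 F [ 1.4  6.  -2.5] M [ 0.97 -0.05  0.29] q6 2.97
eye torque Mz 0.06259825066136829
[[3.4, 0.4, -0.1], [7.6, 1.7, -0.1], [11.8, 2.7, -0.1], [16.1, 3.4, -0.2], [20.5, 3.8, -0.2], [24.8, 3.8, -0.3], [29.2, 3.6, -0.3], [33.5, 3.1, -0.4], [37.8, 2.3, -0.5], [42.0, 1.2, -0.5]]
```

View pics/e5.png

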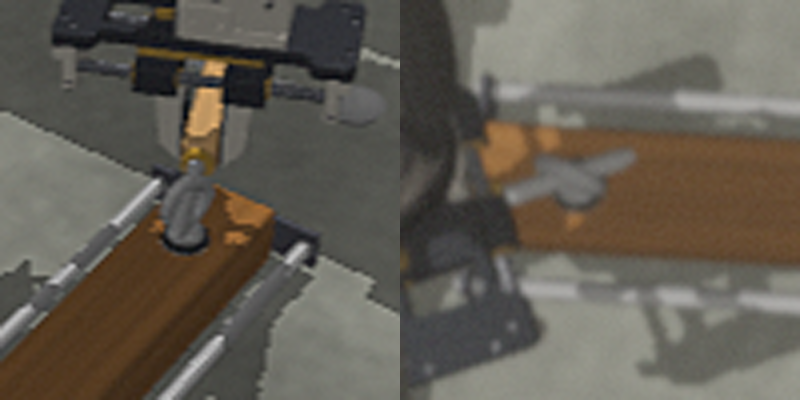

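The eye has turned about 158°, torque is still just drag, and joint 6 is near its limit. I'll swing back to the hole axis, draw out, flip the bar half a turn and re-enter.

```bash
python3 arc.py -4.5 10 0
```

```text
t 16.85 tool [510.3 197.1  67.4] yaw -66.8 F [ 1.9  5.8 -2.2] M [ 1.   -0.08  0.37] q6 2.96
eye torque Mz 0.1203934879655022
[[-5.1, -3.3, 0.0], [-9.4, -5.7, 0.0], [-13.4, -8.5, 0.0], [-17.2, -11.6, 0.0], [-20.8, -15.0, 0.0], [-24.1, -18.6, 0.0], [-27.1, -22.5, 0.0], [-29.7, -26.6, 0.0], [-32.1, -30.9, 0.0], [-34.1, -35.4, 0.0]]
```

{"op": "servo_tool", "data": {
  "angular": [
    [0,0,4.5],
    [0,0,9],
    [0,0,13.5],
    [0,0,18],
    [0,0,22.5],
    [0,0,27],
    [0,0,31.5],
    [0,0,36],
    [0,0,40.5],
    [0,0,45]
  ],
  "slide": [
    [-4.5,-2.3,0],
    [-9,-4.9,0],
    [-13,-7.7,0],
    [-16.9,-10.8,0],
    [-20.5,-14.2,0],
    [-23.8,-17.8,0],
    [-26.8,-21.7,0],
    [-29.4,-25.8,0],
    [-31.8,-30.1,0],
    [-33.8,-34.6,0]
  ],
  "grip": [-1,-1,-1,-1,-1,-1,-1,-1,-1,-1]
}}

```text
time: 17.68
tool_pos: [475.5, 160.9, 67.2]
tcp_rot: [3.141, 0.0, -0.376]
contact_force: [-0.5, -0.4, -1.3]
grip_width: 23.9
```

```bash
python3 arc.py -4.5 1 0
python3 - <<'E'
from h import *
ims=[]
for n in("scene","top"):
    c=cap(n); x,y=(300,120) if n=="scene" else (220,160)
    ims.append(cv2.resize(c["img"][y:y+100,x:x+100],None,fx=4,fy=4,interpolation=cv2.INTER_CUBIC))
cv2.imwrite("pics/e6.png",np.hstack(ims))
E
```

```text
t 17.6833 tool [475.5 160.9  67.2] yaw -21.5 F [-0.5 -0.4 -1.3] M [-0.01  0.19  0.03] q6 2.12
eye torque Mz 0.060793869313367985
[[-1.0, -4.1, 0.0]]
```

View pics/e6.png

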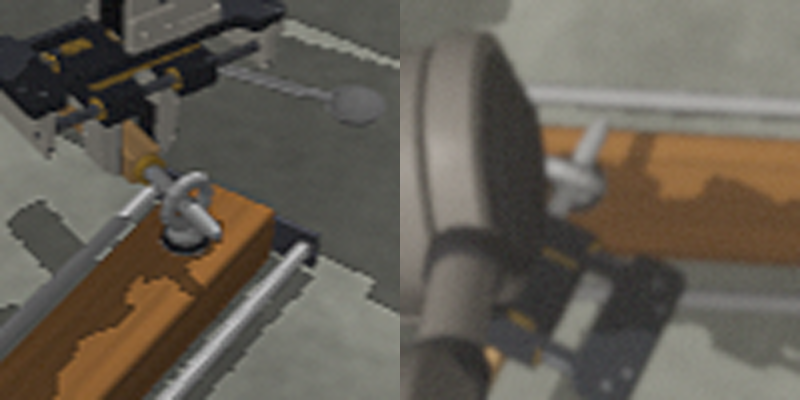

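The rod is centred in the ring with no load, and the ring is clearly visible at scene (347,169). Withdrawing.

{"op": "servo_tool", "data": {
  "angular": [
    [0,0,0],
    [0,0,0],
    [0,0,0],
    [0,0,0],
    [0,0,0],
    [0,0,0],
    [0,0,0],
    [0,0,0],
    [0,0,0]
  ],
  "slide": [
    [-7,2.8,0],
    [-17,6.7,0],
    [-29,11.4,0],
    [-41,16.1,0],
    [-53,20.9,0],
    [-65,25.6,0],
    [-72,28.4,0],
    [-72,28.4,0],
    [-72,28.4,20]
  ],
  "grip": [-1,-1,-1,-1,-1,-1,-1,-1,-1]
}}

```text
time: 18.53
tool_pos: [401.3, 189.5, 85.2]
tcp_rot: [3.138, 0.004, -0.383]
contact_force: [-0.5, -0.4, -2.0]
grip_width: 24.1
```

Run:
```python
from m import *
o=bot.get_obs();print(o["tool_pos"],np.degrees(o["tcp_rot"]),o["contact_force"])
ims=[]
for n in("scene","top"):
    c=cap(n); x,y=(300,120) if n=="scene" else (220,160)
    cv2.imwrite(f"pics/f1{n}.png",c["img"])
    ims.append(cv2.resize(c["img"][y:y+100,x:x+100],None,fx=4,fy=4,interpolation=cv2.INTER_CUBIC))
    Q,_=eyepts(c,535,138,64,110,24); xy=Q[:,:2]; w,E=np.linalg.eigh(np.cov(xy.T)); print(n,len(Q),xy.mean(0),np.degrees(np.arctan2(E[1,1],E[0,1])),np.sqrt(w),np.percentile(Q[:,2],95))
cv2.imwrite("pics/f1.png",np.hstack(ims))
```

```text
[401.30531393 189.49262593  85.1645582 ] [179.79104681   0.25580791 -21.93986286] [-0.50437142 -0.37549231 -1.97550839]
scene 108 [537.38198331 137.45511452] 73.19898882210236 [ 2.58513337 12.0421606 ] 95.74923114076631
top 86 [533.35569768 137.33089688] 75.21360944399137 [ 2.73525947 11.24020951] 98.06644105738232
```

View pics/f1.png

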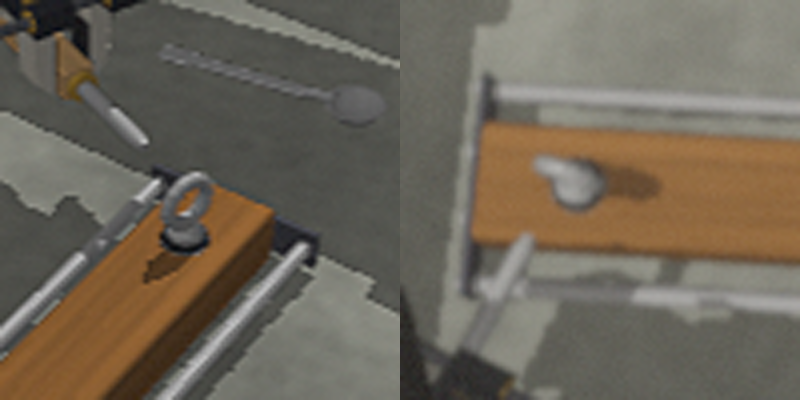

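Ring yaw is now about 74° in both views (roughly 152° turned), so the hole axis is at 164°. I'll lift, flip and go round.

{"op": "servo_tool", "data": {
  "angular": [
    [0,0,0],
    [0,0,7],
    [0,0,14],
    [0,0,21],
    [0,0,28],
    [0,0,35],
    [0,0,42],
    [0,0,49],
    [0,0,56],
    [0,0,63]
  ],
  "slide": [
    [0,0,20],
    [0,0,40],
    [7,0,45],
    [15,0,45],
    [24,-2,45],
    [34,-6,45],
    [44,-10,45],
    [54,-15,45],
    [64,-20,45],
    [74,-26,45]
  ],
  "grip": [-1,-1,-1,-1,-1,-1,-1,-1,-1,-1]
}}

```text
time: 19.47
tool_pos: [478.4, 163.4, 131.5]
tcp_rot: [3.141, -0.0, 0.722]
contact_force: [-0.1, -0.2, -1.0]
grip_width: 23.4
```

{"op": "servo_tool", "data": {
  "angular": [
    [0,0,7],
    [0,0,14],
    [0,0,21],
    [0,0,28],
    [0,0,35],
    [0,0,42],
    [0,0,49],
    [0,0,56],
    [0,0,63],
    [0,0,70]
  ],
  "slide": [
    [12,-5,0],
    [24,-10,0],
    [36,-15,0],
    [48,-20,0],
    [62,-25,0],
    [76,-30,0],
    [90,-35,0],
    [104,-40,0],
    [118,-46,0],
    [132,-52,0]
  ],
  "grip": [-1,-1,-1,-1,-1,-1,-1,-1,-1,-1]
}}

```text
time: 20.3
tool_pos: [610.5, 111.2, 131.1]
tcp_rot: [-3.141, -0.0, 1.943]
contact_force: [-0.5, -0.2, -1.7]
grip_width: 24.0
```

{"op": "servo_tool", "data": {
  "angular": [
    [0,0,7],
    [0,0,14],
    [0,0,21],
    [0,0,28],
    [0,0,35],
    [0,0,42],
    [0,0,49],
    [0,0,53],
    [0,0,53],
    [0,0,53]
  ],
  "slide": [
    [10,-2,0],
    [20,-4,0],
    [30,-6,0],
    [40,-8,0],
    [49,-10,0],
    [56,-11,0],
    [59,-11,0],
    [59,-11,0],
    [59,-11,0],
    [59,-11,0]
  ],
  "grip": [-1,-1,-1,-1,-1,-1,-1,-1,-1,-1]
}}

```text
time: 21.13
tool_pos: [668.6, 100.5, 131.1]
tcp_rot: [-3.141, -0.001, 2.86]
contact_force: [-1.0, -0.3, -2.3]
grip_width: 23.9
```

Run:
```python
from h import *
o=bot.get_obs();print(o["time"],o["tool_pos"],np.degrees(o["tcp_rot"]),o["contact_force"],o["joint_positions"])
b=np.radians(164);T=np.array([534.3,138.3])-137*np.array([np.cos(b),np.sin(b)]);print(T-o["tool_pos"][:2],67.8-o["tool_pos"][2])
```

```text
21.1333 [668.56033499 100.50485793 131.13602178] [-1.79990023e+02 -4.61798847e-02  1.63850673e+02] [-0.99553292 -0.27577518 -2.26087711] [ 3.59244839e-02  6.98011435e-01  1.18684877e+00  9.08498832e-05
  1.25755249e+00 -1.25304102e+00]
[-2.56748265  0.03282432] -63.33602178336288
```

{"op": "servo_tool", "data": {
  "angular": [
    [0,0,0],
    [0,0,0],
    [0,0,0],
    [0,0,0],
    [0,0,0],
    [0,0,0]
  ],
  "slide": [
    [-0.5,0,-15],
    [-1,0,-35],
    [-1,0,-55],
    [-1,0,-63],
    [-1,0,-63],
    [-1,0,-63]
  ],
  "grip": [-1,-1,-1,-1,-1,-1]
}}

```text
time: 21.63
tool_pos: [667.7, 100.7, 69.3]
tcp_rot: [3.142, -0.0, 2.862]
contact_force: [-0.1, -0.1, -1.6]
grip_width: 23.9
```

Run:
```python
from h import *
o=bot.get_obs();t=o["tool_pos"];print(o["time"],t,np.degrees(o["tcp_rot"]),o["contact_force"])
b=np.radians(164);u=np.array([np.cos(b),np.sin(b)]);d=np.array([534.3,138.3])-t[:2];print("along",d@u,"lat",d@[-u[1],u[0]])
c=cap("scene");x,y=300,120;cv2.imwrite("pics/g1.png",cv2.resize(c["img"][y:y+100,x:x+120],None,fx=5,fy=5,interpolation=cv2.INTER_CUBIC))
```

```text
21.6333 [667.66845302 100.7341609   69.25152747] [ 1.79999368e+02 -1.13758004e-02  1.63952511e+02] [-0.09462364 -0.05087937 -1.64239866]
along 138.5565338937012 lat 0.6507255387592971
```

View pics/g1.png

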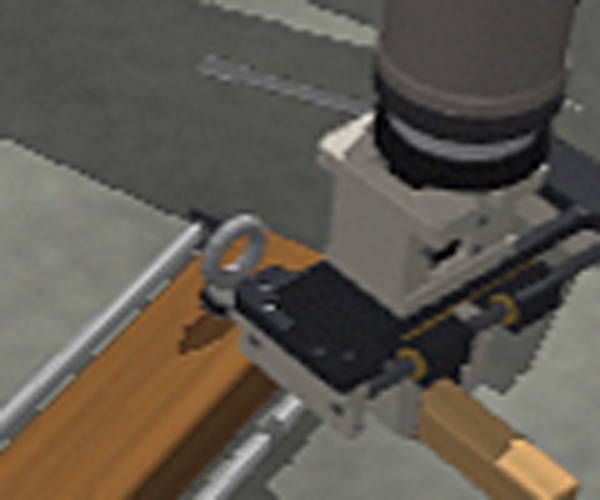

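Scene shows the ring at (346,169), with the rod hidden behind the gripper. Inserting with the lateral and height trim.

{"op": "servo_tool", "data": {
  "angular": [
    [0,0,0],
    [0,0,0],
    [0,0,0],
    [0,0,0],
    [0,0,0],
    [0,0,0],
    [0,0,0],
    [0,0,0]
  ],
  "slide": [
    [-5,0.7,-1.3],
    [-10,2.2,-1.3],
    [-15,3.6,-1.3],
    [-20,5,-1.3],
    [-25,6.5,-1.3],
    [-30,8,-1.3],
    [-34,9.2,-1.3],
    [-36,9.7,-1.3]
  ],
  "grip": [-1,-1,-1,-1,-1,-1,-1,-1]
}}

```text
time: 22.35
tool_pos: [630.8, 110.8, 68.0]
tcp_rot: [3.142, -0.0, 2.863]
contact_force: [0.3, 0.2, -2.0]
grip_width: 23.6
```

{"op": "servo_tool", "data": {
  "angular": [
    [0,0,0],
    [0,0,0],
    [0,0,0],
    [0,0,0],
    [0,0,0],
    [0,0,0],
    [0,0,0],
    [0,0,0],
    [0,0,0]
  ],
  "slide": [
    [-5,1.4,0],
    [-10,2.9,0],
    [-15,4.3,0],
    [-20,5.7,0],
    [-25,7.2,0],
    [-30,8.6,0],
    [-34,9.8,0],
    [-37,10.6,0],
    [-37,10.6,0]
  ],
  "grip": [-1,-1,-1,-1,-1,-1,-1,-1,-1]
}}

```text
time: 23.1
tool_pos: [593.9, 121.3, 68.0]
tcp_rot: [-3.142, -0.0, 2.863]
contact_force: [-0.3, 0.2, -2.1]
grip_width: 23.9
```

```bash
sed -i 's/138.5)/138.6)/' arc.py; python3 arc.py 4.5 10 0
```

```text
t 23.1 tool [593.9 121.3  68. ] yaw 164.0 F [-0.3  0.2 -2.1] M [-0.03  0.06  0.01] q6 -1.22
eye torque Mz 0.014853289107731427
[[-1.0, -4.6, 0.0], [-2.9, -9.1, 0.0], [-5.2, -13.5, 0.0], [-7.8, -17.6, 0.0], [-10.7, -21.6, 0.0], [-13.9, -25.3, 0.0], [-17.4, -28.8, 0.0], [-21.1, -32.0, 0.0], [-25.1, -34.8, 0.0], [-29.3, -37.4, 0.0]]
```

{"op": "servo_tool", "data": {
  "angular": [
    [0,0,-4.5],
    [0,0,-9],
    [0,0,-13.5],
    [0,0,-18],
    [0,0,-22.5],
    [0,0,-27],
    [0,0,-31.5],
    [0,0,-36],
    [0,0,-40.5],
    [0,0,-45]
  ],
  "slide": [
    [-1,-4.6,0],
    [-2.9,-9.1,0],
    [-5.2,-13.5,0],
    [-7.8,-17.6,0],
    [-10.7,-21.6,0],
    [-13.9,-25.3,0],
    [-17.4,-28.8,0],
    [-21.1,-32,0],
    [-25.1,-34.8,0],
    [-29.3,-37.4,0]
  ],
  "grip": [-1,-1,-1,-1,-1,-1,-1,-1,-1,-1]
}}

```text
time: 23.93
tool_pos: [565.4, 83.4, 68.0]
tcp_rot: [3.141, 0.0, 2.073]
contact_force: [0.7, -0.1, -2.9]
grip_width: 23.9
```

```bash
python3 arc.py 3.5 8 -0.3
```

```text
t 23.9333 tool [565.4  83.4  68. ] yaw 118.8 F [ 0.7 -0.1 -2.9] M [ 0.01 -0.1  -0.03] q6 -0.49
eye torque Mz 0.006926951548333681
[[-4.4, -1.3, -0.0], [-7.9, -2.8, -0.1], [-11.5, -4.1, -0.1], [-15.2, -5.2, -0.1], [-18.9, -6.1, -0.2], [-22.7, -6.7, -0.2], [-26.5, -7.1, -0.3], [-30.3, -7.3, -0.3]]
```

{"op": "servo_tool", "data": {
  "angular": [
    [0,0,-3.5],
    [0,0,-7],
    [0,0,-10.5],
    [0,0,-14],
    [0,0,-17.5],
    [0,0,-21],
    [0,0,-24.5],
    [0,0,-28]
  ],
  "slide": [
    [-4.4,-1.3,0],
    [-7.9,-2.8,-0.1],
    [-11.5,-4.1,-0.1],
    [-15.2,-5.2,-0.1],
    [-18.9,-6.1,-0.2],
    [-22.7,-6.7,-0.2],
    [-26.5,-7.1,-0.3],
    [-30.3,-7.3,-0.3]
  ],
  "grip": [-1,-1,-1,-1,-1,-1,-1,-1]
}}

```text
time: 24.6
tool_pos: [535.9, 75.9, 67.9]
tcp_rot: [3.139, 0.0, 1.585]
contact_force: [2.1, -1.2, -4.8]
grip_width: 23.8
```

```bash
python3 arc.py 3.5 8 -0.3
```

```text
t 24.6 tool [535.9  75.9  67.9] yaw 90.8 F [ 2.1 -1.2 -4.8] M [-0.26 -0.27  0.04] q6 -0.01
eye torque Mz 0.1683741185651595
[[-4.5, 0.3, -0.0], [-8.3, 0.5, -0.1], [-12.1, 1.1, -0.1], [-15.8, 1.8, -0.1], [-19.5, 2.8, -0.2], [-23.1, 4.0, -0.2], [-26.7, 5.4, -0.3], [-30.1, 7.1, -0.3]]
```

{"op": "servo_tool", "data": {
  "angular": [
    [0,0,-3.5],
    [0,0,-7],
    [0,0,-10.5],
    [0,0,-14]
  ],
  "slide": [
    [-4,0.3,-0.3],
    [-8,0.6,-0.6],
    [-12,1.1,-0.9],
    [-15.8,1.8,-1.2]
  ],
  "grip": [-1,-1,-1,-1]
}}

```text
time: 24.93
tool_pos: [520.5, 77.7, 67.2]
tcp_rot: [3.138, -0.0, 1.341]
contact_force: [1.2, -2.1, 0.4]
grip_width: 23.7
```

```bash
python3 arc.py 3.5 8 -0.3
```

```text
t 24.9333 tool [520.5  77.7  67.2] yaw 76.8 F [ 1.2 -2.1  0.4] M [-0.2  -0.26 -0.02] q6 0.23
eye torque Mz 0.07844427842854862
[[-4.1, 1.0, -0.0], [-7.8, 2.2, -0.1], [-11.3, 3.7, -0.1], [-14.7, 5.3, -0.1], [-18.1, 7.1, -0.2], [-21.3, 9.2, -0.2], [-24.4, 11.4, -0.3], [-27.3, 13.9, -0.3]]
```

{"op": "servo_tool", "data": {
  "angular": [
    [0,0,-3.5],
    [0,0,-7],
    [0,0,-10.5],
    [0,0,-14]
  ],
  "slide": [
    [-4,1,0],
    [-7.8,2.2,0],
    [-11.3,3.7,-0.1],
    [-14.7,5.3,-0.1]
  ],
  "grip": [-1,-1,-1,-1]
}}

```text
time: 25.27
tool_pos: [505.9, 83.1, 67.1]
tcp_rot: [3.138, -0.001, 1.096]
contact_force: [1.6, -1.0, -0.9]
grip_width: 24.0
```

```bash
python3 arc.py 3.5 8 -0.3
```

```text
t 25.2667 tool [505.9  83.1  67.1] yaw 62.8 F [ 1.6 -1.  -0.9] M [-0.23 -0.3  -0.09] q6 0.49
eye torque Mz 0.02666798265766153
[[-3.5, 1.7, -0.0], [-6.7, 3.8, -0.1], [-9.8, 6.0, -0.1], [-12.8, 8.5, -0.1], [-15.6, 11.1, -0.2], [-18.2, 13.8, -0.2], [-20.7, 16.7, -0.3], [-22.9, 19.8, -0.3]]
```

{"op": "servo_tool", "data": {
  "angular": [
    [0,0,-3.5],
    [0,0,-7],
    [0,0,-10.5],
    [0,0,-14]
  ],
  "slide": [
    [-3.5,1.7,0],
    [-6.7,3.8,0],
    [-9.8,6,-0.1],
    [-12.8,8.5,-0.1]
  ],
  "grip": [-1,-1,-1,-1]
}}

```text
time: 25.6
tool_pos: [493.1, 91.8, 66.9]
tcp_rot: [3.139, -0.002, 0.852]
contact_force: [2.5, 0.0, -1.1]
grip_width: 23.8
```

```bash
python3 arc.py 3.5 8 -0.3;  python3 - <<'E'
from h import *
ims=[]
for n in("scene","top"):
    c=cap(n); x,y=(300,120) if n=="scene" else (220,160)
    ims.append(cv2.resize(c["img"][y:y+100,x:x+100],None,fx=4,fy=4,interpolation=cv2.INTER_CUBIC))
cv2.imwrite("pics/h1.png",np.hstack(ims))
E
```

```text
t 25.6 tool [493.1  91.8  66.9] yaw 48.8 F [ 2.5  0.  -1.1] M [-0.18 -0.25 -0.01] q6 0.75
eye torque Mz 0.10052105809389913
[[-2.8, 2.3, -0.0], [-5.4, 5.1, -0.1], [-7.9, 8.0, -0.1], [-10.1, 11.1, -0.1], [-12.2, 14.3, -0.2], [-14.1, 17.6, -0.2], [-15.8, 21.0, -0.3], [-17.3, 24.6, -0.3]]
```

View pics/h1.png

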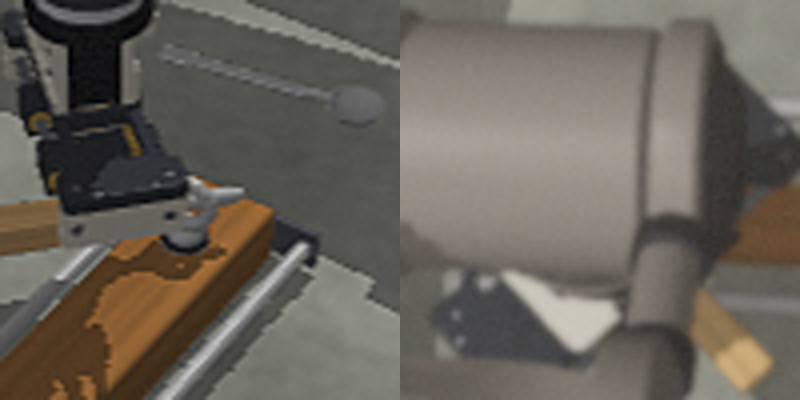

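The rod is through the ring at scene (352,168) and torque is still only drag. Continuing in small steps.

{"op": "servo_tool", "data": {
  "angular": [
    [0,0,-3.5],
    [0,0,-7],
    [0,0,-10.5],
    [0,0,-14]
  ],
  "slide": [
    [-2.8,2.3,0],
    [-5.4,5.1,0],
    [-7.9,8,-0.1],
    [-10.1,11.1,-0.1]
  ],
  "grip": [-1,-1,-1,-1]
}}

```text
time: 26.03
tool_pos: [482.9, 103.1, 66.7]
tcp_rot: [3.14, -0.003, 0.61]
contact_force: [2.9, 0.3, -1.1]
grip_width: 24.0
```

```bash
python3 arc.py 3.5 8 -0.3
```

```text
t 26.0333 tool [482.9 103.1  66.7] yaw 35.0 F [ 2.9  0.3 -1.1] M [ 0.05 -0.39  0.03] q6 1.02
eye torque Mz 0.11934812032864994
[[-1.9, 2.9, -0.0], [-3.8, 6.2, -0.1], [-5.5, 9.6, -0.1], [-7.0, 13.1, -0.1], [-8.2, 16.7, -0.2], [-9.3, 20.4, -0.2], [-10.1, 24.1, -0.3], [-10.7, 27.9, -0.3]]
```

{"op": "servo_tool", "data": {
  "angular": [
    [0,0,-3.5],
    [0,0,-7],
    [0,0,-10.5],
    [0,0,-10.5]
  ],
  "slide": [
    [-1.9,2.9,0],
    [-3.8,6.2,0],
    [-5.5,9.6,-0.1],
    [-5.5,9.6,-0.1]
  ],
  "grip": [-1,-1,-1,-1]
}}

```text
time: 26.37
tool_pos: [477.3, 113.1, 66.6]
tcp_rot: [3.14, -0.003, 0.429]
contact_force: [3.1, -0.6, -0.9]
grip_width: 23.9
```

```bash
python3 arc.py 3.5 8 -0.3
```

```text
t 26.3667 tool [477.3 113.1  66.6] yaw 24.6 F [ 3.1 -0.6 -0.9] M [-0.1  -0.51  0.24] q6 1.22
eye torque Mz 0.3489028986162632
[[-1.3, 3.1, -0.0], [-2.6, 6.7, -0.1], [-3.6, 10.4, -0.1], [-4.4, 14.1, -0.1], [-5.0, 17.9, -0.2], [-5.4, 21.7, -0.2], [-5.5, 25.5, -0.3], [-5.4, 29.3, -0.3]]
```

Torque has climbed to 0.35 N·m, so the washer has been met. One small step to confirm the slope.

{"op": "servo_tool", "data": {
  "angular": [
    [0,0,-2],
    [0,0,-3.5],
    [0,0,-3.5]
  ],
  "slide": [
    [-0.8,1.8,0],
    [-1.3,3.2,0],
    [-1.3,3.2,0]
  ],
  "grip": [-1,-1,-1]
}}

```text
time: 26.62
tool_pos: [476.0, 116.1, 66.5]
tcp_rot: [3.141, -0.003, 0.37]
contact_force: [4.0, 1.7, -0.9]
grip_width: 23.9
```

```bash
python3 arc.py 3.5 3 -0.0;  python3 - <<'E'
from h import *
ims=[]
for n in("scene","top"):
    c=cap(n); x,y=(325,145) if n=="scene" else (240,180)
    ims.append(cv2.resize(c["img"][y:y+50,x:x+50],None,fx=8,fy=8,interpolation=cv2.INTER_CUBIC))
cv2.imwrite("pics/h2.png",np.hstack(ims))
E
```

```text
t 26.6167 tool [476.  116.1  66.5] yaw 21.2 F [ 4.   1.7 -0.9] M [ 0.33 -0.54  0.46] q6 1.28
eye torque Mz 0.4492075918605971
[[-1.2, 3.5, -0.0], [-2.2, 7.2, -0.0], [-3.1, 10.9, -0.0]]
```

View pics/h2.png

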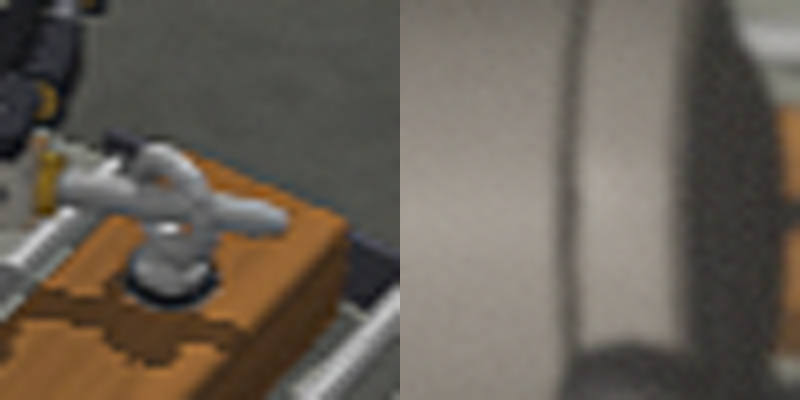

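{"op": "servo_tool", "data": {
  "angular": [
    [0,0,-2],
    [0,0,-4],
    [0,0,-4]
  ],
  "slide": [
    [-0.7,2,0],
    [-1.3,4,0],
    [-1.3,4,0]
  ],
  "grip": [-1,-1,-1]
}}

```text
time: 26.97
tool_pos: [474.4, 120.1, 66.4]
tcp_rot: [3.141, -0.002, 0.298]
contact_force: [5.2, 2.3, 1.1]
grip_width: 23.5
```

```bash
python3 arc.py -4.5 10 -0.0
```

```text
t 26.9667 tool [474.4 120.1  66.4] yaw 17.1 F [5.2 2.3 1.1] M [ 0.34 -0.64  0.58] q6 1.36
eye torque Mz 0.5398343711698662
[[1.8, -4.5, -0.0], [3.8, -9.0, -0.0], [6.1, -13.3, -0.0], [8.7, -17.5, -0.0], [11.7, -21.4, -0.0], [15.0, -25.0, -0.0], [18.5, -28.4, -0.0], [22.3, -31.5, -0.0], [26.4, -34.3, -0.0], [30.6, -36.8, -0.0]]
```

Torque is 0.54 N·m and climbing at the expected rate, so the eye is tight. I'll stop here and swing back to the hole axis.

{"op": "servo_tool", "data": {
  "angular": [
    [0,0,4.5],
    [0,0,9],
    [0,0,13.5],
    [0,0,18],
    [0,0,22.5],
    [0,0,27],
    [0,0,31.5],
    [0,0,36],
    [0,0,40.5],
    [0,0,45]
  ],
  "slide": [
    [1.8,-4.5,0],
    [3.8,-9,0],
    [6.1,-13.3,0],
    [8.7,-17.5,0],
    [11.7,-21.4,0],
    [15,-25,0],
    [18.5,-28.4,0],
    [22.3,-31.5,0],
    [26.4,-34.3,0],
    [30.6,-36.8,0]
  ],
  "grip": [-1,-1,-1,-1,-1,-1,-1,-1,-1,-1]
}}

```text
time: 27.8
tool_pos: [502.8, 82.4, 65.4]
tcp_rot: [-3.139, 0.002, 1.088]
contact_force: [-0.1, -0.5, -1.9]
grip_width: 24.0
```

```bash
python3 arc.py -4.5 1 -0.0;  python3 - <<'E'
from h import *
c=cap("scene"); x,y=300,130
cv2.imwrite("pics/i1.png",cv2.resize(c["img"][y:y+80,x:x+90],None,fx=7,fy=7,interpolation=cv2.INTER_CUBIC))
E
```

```text
t 27.8 tool [502.8  82.4  65.4] yaw 62.3 F [-0.1 -0.5 -1.9] M [-0.08  0.1  -0.01] q6 0.5
eye torque Mz -0.003646620910861209
[[6.9, -1.3, -0.0]]
```

View pics/i1.png

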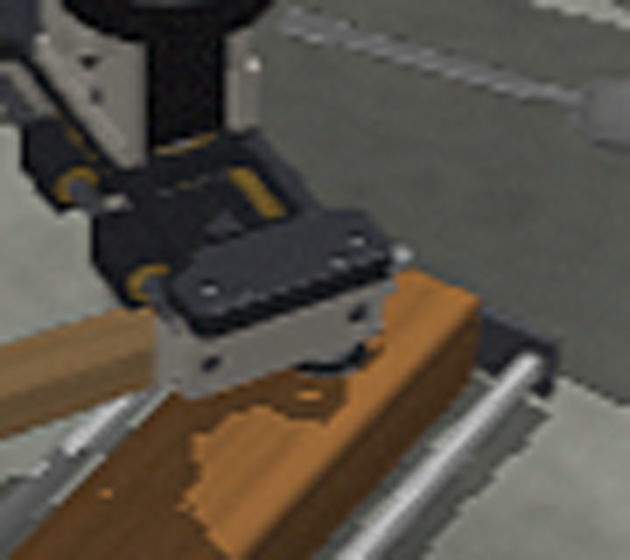

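{"op": "servo_tool", "data": {
  "angular": [
    [0,0,0],
    [0,0,0],
    [0,0,0],
    [0,0,0],
    [0,0,0],
    [0,0,0],
    [0,0,0],
    [0,0,0]
  ],
  "slide": [
    [-2,-4,1],
    [-6,-11.5,1],
    [-12,-23,1],
    [-18,-34,1],
    [-24,-45.5,1],
    [-30,-57,1],
    [-36,-68.5,1],
    [-36,-68.5,1]
  ],
  "grip": [-1,-1,-1,-1,-1,-1,-1,-1]
}}

```text
time: 28.52
tool_pos: [466.2, 12.4, 67.0]
tcp_rot: [-3.14, 0.001, 1.08]
contact_force: [-0.1, -0.4, -2.1]
grip_width: 23.7
```

{"op": "servo_tool", "data": {
  "angular": [
    [0,0,0],
    [0,0,0],
    [0,0,0],
    [0,0,0]
  ],
  "slide": [
    [0,0,20],
    [0,0,50],
    [0,0,70],
    [0,0,70]
  ],
  "grip": [-1,-1,-1,-1]
}}

```text
time: 28.85
tool_pos: [470.2, 14.0, 140.9]
tcp_rot: [3.134, -0.003, 1.081]
contact_force: [1.6, 0.2, -1.4]
grip_width: 23.6
```

```bash
python3 arc.py -4.5 1 -0.0;  python3 - <<'E'
from m import *
for n in("scene","top"):
    c=cap(n); cv2.imwrite(f"pics/j{n}.png",c["img"])
    Q,_=eyepts(c,535,138,64,110,24); xy=Q[:,:2]; w,E=np.linalg.eigh(np.cov(xy.T)); print(n,len(Q),xy.mean(0),np.degrees(np.arctan2(E[1,1],E[0,1])),np.sqrt(w),np.percentile(Q[:,2],95))
im=cv2.imread("pics/jscene.png"); x,y=300,130
a=cv2.resize(im[y:y+80,x:x+90],None,fx=5,fy=5,interpolation=cv2.INTER_CUBIC)
b=cv2.resize(cv2.imread("pics/jtop.png"),None,fx=.6,fy=.6)
o=np.zeros((400,450+384,3),np.uint8);o[:,:450]=a;o[:240,450:]=b;cv2.imwrite("pics/j1.png",o[:,:800])
E
```

```text
t 28.85 tool [470.2  14.  140.9] yaw 62.0 F [ 1.6  0.2 -1.4] M [-0.06  0.   -0.  ] q6 0.36
eye torque Mz 0.18210197157260363
[[39.1, 67.3, -0.0]]
scene 107 [537.80047767 137.55733286] 175.20159841932767 [ 2.64998792 11.78611754] 94.81408302000881
  avg = a.mean(axis, **keepdims_kw)
  ret = um.true_divide(
<stdin>:4: RuntimeWarning: Degrees of freedom <= 0 for slice
  c *= np.true_divide(1, fact)
  c *= np.true_divide(1, fact)
<stdin>:4: RuntimeWarning: Mean of empty slice.
Traceback (most recent call last):
IndexError: index -1 is out of bounds for axis 0 with size 0
```

Scene shows the ring yaw at 175°, so it has turned about 231° in all (0.64 turn), which is consistent with the torque. Now I'll take the bar back to its original clear spot on the counter.

{"op": "servo_tool", "data": {
  "angular": [
    [0,0,-5],
    [0,0,-11],
    [0,0,-17],
    [0,0,-23],
    [0,0,-29],
    [0,0,-35],
    [0,0,-41],
    [0,0,-47],
    [0,0,-52.5],
    [0,0,-52.5]
  ],
  "slide": [
    [4,-30,10],
    [10,-65,10],
    [16,-100,10],
    [22,-135,10],
    [28,-170,10],
    [34,-205,10],
    [40,-240,10],
    [46,-275,10],
    [52,-310,10],
    [57,-345,0]
  ],
  "grip": [-1,-1,-1,-1,-1,-1,-1,-1,-1,-1]
}}

```text
time: 29.78
tool_pos: [525.1, -332.4, 136.5]
tcp_rot: [3.141, -0.0, 0.16]
contact_force: [1.0, -0.7, -1.4]
grip_width: 23.3
```

{"op": "servo_tool", "data": {
  "angular": [
    [0,0,0],
    [0,0,0],
    [0,0,0],
    [0,0,0],
    [0,0,0],
    [0,0,0],
    [0,0,0]
  ],
  "slide": [
    [1,-20,-25],
    [1,-33,-50],
    [1,-33,-75],
    [1,-33,-95],
    [1,-33,-110],
    [1,-33,-112],
    [1,-33,-112]
  ],
  "grip": [-1,-1,-1,-1,-1,-1,-1]
}}

```text
time: 30.37
tool_pos: [524.6, -362.4, 22.4]
tcp_rot: [-3.138, 0.003, 0.166]
contact_force: [-0.9, 0.1, -2.5]
grip_width: 23.9
```

Run:
```python
from h import *
o=bot.get_obs();print(o["time"],o["tool_pos"],np.degrees(o["tcp_rot"]),o["contact_force"],o["grip_width"])
ims=[]
for n in("scene","top"):
    c=cap(n); cv2.imwrite(f"pics/k{n}.png",c["img"]); ims.append(cv2.resize(c["img"],None,fx=.75,fy=.75))
cv2.imwrite("pics/k1.png",np.vstack(ims))
im=cv2.imread("pics/kscene.png"); cv2.imwrite("pics/k2.png",cv2.resize(im[145:205,315:375],None,fx=8,fy=8,interpolation=cv2.INTER_CUBIC))
```

```text
30.3667 [ 524.61456436 -362.3723132    22.40582489] [-179.77511876    0.185585      9.49886081] [-0.92836963  0.08230815 -2.46696409] 23.926410502163673
```

View pics/k1.png

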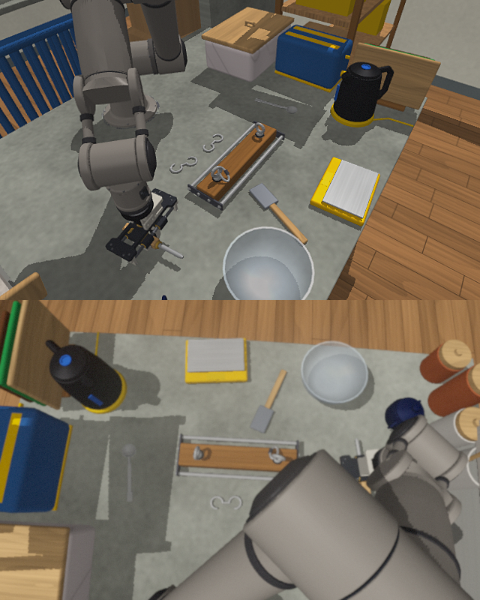

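View pics/k2.png

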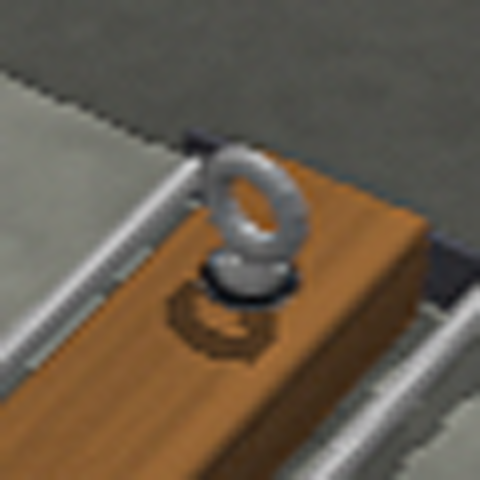

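The eye's collar is down on its washer at scene (346,180), and the surroundings are undisturbed. Lowering the bar.

{"op": "servo_tool", "data": {
  "angular": [
    [0,0,0],
    [0,0,0],
    [0,0,0],
    [0,0,0]
  ],
  "slide": [
    [0,0,-5],
    [0,0,-10],
    [0,0,-14],
    [0,0,-14]
  ],
  "grip": [-1,-1,-1,-1]
}}

```text
time: 30.8
tool_pos: [525.7, -363.0, 10.3]
tcp_rot: [-3.141, 0.001, 0.166]
contact_force: [-0.3, -0.2, -2.5]
grip_width: 23.7
```

{"op": "servo_tool", "data": {
  "angular": [
    [0,0,0],
    [0,0,0],
    [0,0,0],
    [0,0,0],
    [0,0,0],
    [0,0,0]
  ],
  "slide": [
    [0,0,-2],
    [0,0,-4],
    [0,0,-5.5],
    [0,0,-6.5],
    [0,0,-7],
    [0,0,-7]
  ],
  "grip": [-1,-1,-1,-1,-1,-1]
}}

```text
time: 31.3
tool_pos: [526.0, -363.4, 3.9]
tcp_rot: [3.142, 0.0, 0.166]
contact_force: [0.1, -0.0, -1.7]
grip_width: 23.7
```

{"op": "servo_tool", "data": {
  "angular": [
    [0,0,0],
    [0,0,0],
    [0,0,0]
  ],
  "slide": [
    [0,0,-0.5],
    [0,0,-1],
    [0,0,-1]
  ],
  "grip": [-1,-1,-1]
}}

```text
time: 31.55
tool_pos: [526.0, -363.4, 3.0]
tcp_rot: [3.142, 0.0, 0.166]
contact_force: [-0.1, -0.9, -2.0]
grip_width: 23.6
```

{"op": "servo_tool", "data": {
  "angular": [
    [0,0,0],
    [0,0,0],
    [0,0,0],
    [0,0,0]
  ],
  "slide": [
    [0,0,-0.4],
    [0,0,-0.7],
    [0,0,-0.7],
    [0,0,-0.7]
  ],
  "grip": [-1,-1,-1,-1]
}}

```text
time: 31.88
tool_pos: [526.1, -363.5, 2.8]
tcp_rot: [3.141, -0.0, 0.166]
contact_force: [-0.9, 0.9, 3.5]
grip_width: 24.1
```

Touchdown: Fz has gone positive. Releasing, then rising straight up.

{"op": "servo_tool", "data": {
  "angular": [
    [0,0,0],
    [0,0,0],
    [0,0,0],
    [0,0,0],
    [0,0,0],
    [0,0,0],
    [0,0,0],
    [0,0,0],
    [0,0,0],
    [0,0,0]
  ],
  "slide": [
    [0,0,0],
    [0,0,0],
    [0,0,0],
    [0,0,0],
    [0,0,0],
    [0,0,0],
    [0,0,0],
    [0,0,0],
    [0,0,0],
    [0,0,0]
  ],
  "grip": [1,1,1,1,1,1,1,1,1,1]
}}

```text
time: 32.72
tool_pos: [526.1, -363.5, 2.4]
tcp_rot: [3.141, -0.0, 0.166]
contact_force: [-0.0, -0.4, -0.6]
grip_width: 86.0
```

{"op": "servo_tool", "data": {
  "angular": [
    [0,0,0],
    [0,0,0],
    [0,0,0],
    [0,0,0],
    [0,0,0],
    [0,0,0],
    [0,0,0],
    [0,0,0],
    [0,0,0],
    [0,0,0]
  ],
  "slide": [
    [0,0,5],
    [0,0,20],
    [0,0,50],
    [0,0,85],
    [0,0,120],
    [0,0,155],
    [0,0,190],
    [0,0,200],
    [-15,20,200],
    [-30,50,200]
  ],
  "grip": [1,1,1,1,1,1,1,1,1,1]
}}

```text
time: 33.55
tool_pos: [496.0, -315.0, 203.1]
tcp_rot: [3.139, -0.002, 0.164]
contact_force: [0.8, 1.2, -1.2]
grip_width: 91.5
```

{"op": "servo_tool", "data": {
  "angular": [
    [0,0,0],
    [0,0,0],
    [0,0,0],
    [0,0,0],
    [0,0,0],
    [0,0,0],
    [0,0,0],
    [0,0,0],
    [0,0,0],
    [0,0,0]
  ],
  "slide": [
    [-20,20,0],
    [-40,45,0],
    [-55,75,0],
    [-70,105,0],
    [-85,135,0],
    [-95,165,0],
    [-100,190,0],
    [-100,200,0],
    [-100,200,0],
    [-100,200,0]
  ],
  "grip": [1,1,1,1,1,1,1,1,1,1]
}}

```text
time: 34.38
tool_pos: [396.7, -113.8, 202.7]
tcp_rot: [3.14, -0.001, 0.167]
contact_force: [0.7, 0.1, 0.1]
grip_width: 92.0
```

Run:
```python
from m import *
o=bot.get_obs();print(o["time"],o["tool_pos"],o["contact_force"],o["grip_width"])
ims=[]
for n in("scene","top"):
    c=cap(n); cv2.imwrite(f"pics/l{n}.png",c["img"]); ims.append(cv2.resize(c["img"],None,fx=.75,fy=.75))
    Q,_=eyepts(c,535,138,64,110,24)
    if len(Q)>20:
        xy=Q[:,:2]; w,E=np.linalg.eigh(np.cov(xy.T)); print(n,len(Q),xy.mean(0),np.degrees(np.arctan2(E[1,1],E[0,1])),np.percentile(Q[:,2],95))
cv2.imwrite("pics/l1.png",np.vstack(ims))
```

```text
34.3833 [ 396.66785679 -113.84307123  202.65399642] [0.69718427 0.07521306 0.14589398] 91.97887526474345
scene 103 [538.18105726 137.40808713] 173.97136258530486 94.85849232270587
top 106 [534.15729763 138.39314276] 170.66375225065053 95.97124137671778
```

View pics/l1.png

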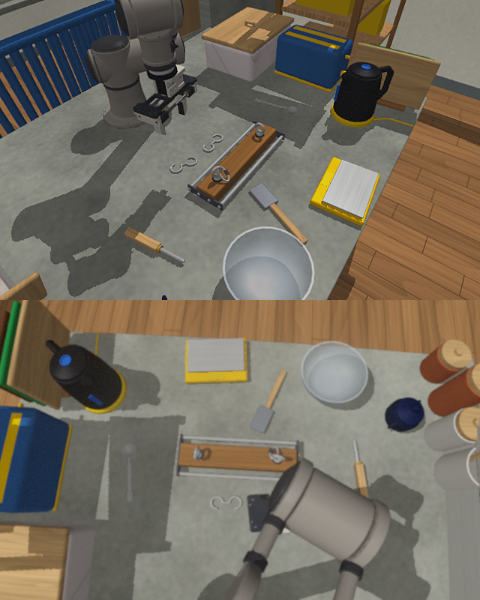

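The bar lies flat on clear counter at scene (207,327). The eye is seated, with its ring near 172°, and nothing else has moved. Handing in.

```bash
python3 -c "
from plant import bot
print(bot.close_job())"
```

```text
the job is handed in; nothing more can be done
None
```

The proud eye, at the rack's +y end, is screwed down tight on its washer. The bar is back lying flat on bare counter near where it started, and I handed the job in at about 34.5 s.

- **Turning:** I turned the eye with the rod through its loop to about half its length. It took two strokes because the last joint neared its range limit. Between them I drew the bar out, flipped it half a turn and put it back in from the other side.
- **Stopping:** The drag stayed around 0.1 N·m, then climbed at about 1.7 N·m per radian against the roughly 2 you gave. I stopped at about 0.54 N·m and swung the rod free before drawing it out.
- **Final checks:**
  - The eye has turned about 231–235° (0.64–0.65 turn).
  - Its top reads 2–3 mm lower than at the start, and the collar looks down on the washer.
  - The bar is released and flat, and the gripper is open and clear.
  - The other objects look unmoved in the last pictures, as far as they show: in the top view the arm hides one pan hook.

**Small disagreements:** the two cameras differ by about 4 mm on the eye's position and 3° on the final ring angle. Both insertions were made with the hole at least partly hidden, and were confirmed afterwards by the views and forces.

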